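Clear the bender plate and re-pin its angle stop to match the sample bend

TASK

The bench tube bender has been used as a shelf: first take the brass elbow and the brass straight coupling off its plate, and put the elbow into the grey bin that holds elbows and the coupling into the grey bin that holds couplings. Then pull up the spring plunger of the bender's stop arm, swing the arm to the hole for the bend angle of the copper sample that lies on the paper job sheet, and let the plunger snap fully home in that hole. Leave the sample bends, the paste tin and the tube cutter where they are.

Things in the scene. Friction and masses are not known exactly. Their poses are not given: they have to be found in the camera images.
- bender: Bench tube bender, bolted down: a grey steel plate 243 (x) by 335 (y) mm, its top 30 mm above the bench. Origin at bench level on the vertical axis of the pivot. In its frame the plate spans x -178 to +65, y +-168 mm; -x is its front, where the stop arm swings. Ten 10 mm holes lie on a 140 mm radius about the pivot, one per 15 degrees of bend.
- hole0 (a point): Mouth (plate top) of the hole for 0 degrees, on the bender's +y side. Hole for a bend of B degrees: direction 105 + B degrees about the pivot, counter-clockwise seen from above from the bender's x axis, so the 75 degree hole lies straight to -x and 135, the last, on the -y side. White ticks lie outside the holes, long ones at 0, 45, 90 and 135.
- former (a point): Centre of the top of the grooved aluminium former, a disc of radius 60 mm about the pivot, 67 mm above the bench. A dark hook block 34 mm high above the plate stands beside it in direction 83 degrees, 80 mm from the pivot. The long steel bending lever, up to 111 mm above the bench, is parked over the back in direction 27 degrees and is not needed.
- stop_arm (a joint): Stop arm angle, rad = the bend it is set for; grows counter-clockwise from above; starts pinned at 75 degrees (1.309). A bar 30 mm wide, from the pivot to 161 mm out, 1.5 to 11.5 mm above the plate, in direction 105 degrees + this angle; an 18 mm post, 41 mm above the plate, 90 mm out; the plunger 140 mm out. Unpinned it turns with 1 N at the knob and stays put; play in a hole +-0.007.
- plunger (a joint): Lift of the spring plunger in m: 0 fully home in a hole, 0.010 just clear of the plate (also what it reads resting on the plate between holes), 0.014 end of travel. The spring pulls it down with 8 N at 0 and 12 N at 0.013. Its 8 mm pin has a round tip and finds the hole from about 3 mm off centre.
- knob (a point): Centre of the black round pull knob on the plunger: 29 mm diameter, gripping band 17 mm high, top 9 mm above this point. With the plunger home this point is 73.5 mm above the bench; it rises with the plunger. Below the knob a 21 mm sleeve comes up from the arm, whose top is 32 mm below this point. Turning the knob on its own axis does nothing.
- elbow: Loose brass 22 mm compression elbow, 0.19 kg, lying flat. Origin on the underside where its two legs meet; the legs run along its +x and +y, axes 15 mm above the underside, each 45 mm long from the origin, 25 mm diameter, ending in a hexagon nut from 26 to 44 mm (30 mm across flats, flats up and down, so 35 mm wide between its side edges).
- elbow_mid (a point): Middle of the elbow: 12, 12, 15 mm from its origin.
- coupling: Loose brass 22 mm straight compression coupling, 0.16 kg, standing on end, 56 mm tall. Origin at the centre of its underside. Hexagon nuts from 0 to 19 and 37 to 56 mm up, 30 mm across flats (one pair of flats faces its +-x), 35 mm across corners; 26 mm round and a 28 mm hexagon between.
- coupling_mid (a point): Middle of the coupling, 28 mm up its axis.
- elbow_bin: Light grey open-fronted store bin, fixed: 180 (x) by 145 (y) mm, 95 mm high, walls 3 mm, front (-x) lip only 42 mm, sides sloping up from it over 55 mm. Two elbows, up to 65 mm high, are fixed in its back part (x above 15 mm); the front part is free. Origin at the centre of its underside.
- coupling_bin: The same bin, with three straight couplings, up to 59 mm high, fixed in its back part (x above 40 mm). Origin at the centre of its underside.
- sample45: Loose sample bend of 15 mm copper tube, bent through 45 degrees from straight (an open, shallow bend), lying flat. Origin at bench level midway between the bend and its ends.
- sample90: The same, bent through 90 degrees (legs at a right angle).
- sample120: The same, bent through 120 degrees (a tight bend, legs 60 degrees apart).
- job_sheet: Plain white paper sheet 150 by 210 mm lying on the bench; exactly one sample bend lies on it, the other two lie elsewhere on the bare bench. Origin at its centre.
- paste_tin: White tin, 62 mm diameter, 68 mm tall, standing on the bench near the bender's front left. Origin at the centre of its underside. Bystander.
- tube_cutter: Tube cutter, about 135 mm long, 34 mm high, lying on the bench in front of the bender on its right. Origin under the middle of its body. Bystander.
Things that resemble listed ones, but are neither listed nor needed, are in the scene too. Leave any purple look-alike of the elbow alone.

How it is judged:
By the outcome, as a careful person would: the job done as asked, in the order asked, and still so for the second after the job is handed in, with the robot touching nothing.
It also fails if it takes over 72 s, if anything falls off the work surface, if the arm or the gripper's body presses on something with over 40 N, if the wrist force passes 120 N, or if a joint passes its speed limit or range.

ROBOT

A 6-joint arm with a two-finger parallel gripper is mounted at the origin on the work surface. World frame = base frame: x ahead of the robot, y to its left, z up, the work surface at z = 0. Lengths are in mm, angles in rad, forces in N, time in s.
With the tool pointing down it reaches from about 375 to 975 mm from the base axis. Payload 3.8 kg.
Tool frame: the origin (TCP) lies between the finger pads; the fingertips stand 22 mm ahead of it and the grasp point (between the pads) lies 3 mm ahead of it (r.finger_overhang is the distance from the TCP to the fingertips, in mm); z points along the fingers, x is the direction in which the jaws open and shut, and the axes are right-handed (so a half turn about z gives the same grasp; the last joint's range is limited). The gripper opens to 85 mm and grips with 20 to 120 N. Pads are 22 mm wide; open, the fingers measure 114 mm over their backs; the gripper's body (76 mm by 85 mm) begins 54 mm behind the grasp point. The pads swing forward as they close: fully open they stand 13 mm farther back than shut.
Start: joints at [-1.377, 0.264, 1.604, -0, 1.274, -0.037], TCP at [154.405, -657.098, 253.28] pointing down, gripper open.
Joint ranges: [-2.63, 2.63], [-0.94, 2.18], [0.31, 2.57], [-1.31, 4.45], [0, 2.66], [-2.55, 2.55]. Speed limits (rad/s): [2.57, 2.57, 3.14, 3.14, 3.14, 3.14].

INTERFACE

Orientations are given as a unit quaternion [w, x, y, z].
In Python, from bench import state, viewer, order, r gives the robot as it stands.
- The arm moves only by the tool drive_tool, never from a script. Its argument "series" is a list of rows, each a list of 7 numbers: the shift along the tool's x, y, z in cm, then the turn, a rotation vector about the tool's x, y, z in units of 5 degrees (1.0 is 5 degrees), then the finger opening in cm, from 0 to 8.54. A call has exactly 8 rows; each row shifts and turns the pose as measured when the row begins, along the tool's axes as they then stand; what a row does not reach is not made up. A row lasts 1/10 s, in which the tool goes at most 50 mm and 8.59 degrees, less where a joint would pass 70% of its speed; a pose out of reach is approached as far as the arm can. A call with a gripper value outside its range is refused whole. The fingers move at their own pace and stop on an object; "newtons" is the grip in N (left out, the last holds). Time passes only in rows, so rows that do not move let the fingers close, or fill a call up. It gives the time, the measured TCP pose, the force and the opening at its end, in the units of the state.
- state(): the state, without advancing time (a new reading comes with each control period).
- viewer.grab_frame(name): name is "side" or "top" or "wrist"; returns (picture, depth): 420x560x3 uint8, red, green, blue; 420x560 float32, mm along the optical axis (not along the pixel's ray), 0 where there is no reading.
- viewer.camera_params(name): a dict with "fx", "fy", "cx", "cy" (pixels), "R" (3x3) and "t" (3): a world point X has camera coordinates R X + t. Camera axes: x right, y down, z forward; pixel columns grow to the right and rows downward; lengths in mm; the calibration is good to about 2 mm. A picture is of the moment at which its call begins: read the wrist's pose just before it. camera_params takes no time and is no camera call; for the wrist camera it gives the pose at the moment of the call.
- order.close_job(): hands the job in, once; it reports no verdict.
The state is a dict: "clock": time; "qpos": joint angles; "joint_vel": joint speeds; "tau": joint torques, N m; "position": TCP position; "eef_rot": TCP orientation; "contact_force": force on the tool from outside, world axes, zero at the start; "torque": the same for the moment, N m; "gripper_width": finger opening in mm.
Only numpy, scipy, OpenCV 4.12 (cv2) and the standard library are available. Lean on these libraries where they do the work, as an engineer would, in place of code of your own. Each camera call takes 0.05 s, during which the arm holds its last target.

## Working session

There is one attempt and no reset: what is moved stays moved. The work goes in short steps, Python scripts to look and compute and a tool call to move; the robot and the scene stay as the last step left them, time stands still between calls to the robot, and variables do not carry over. Pictures are saved under pics/ and viewed, and the job is handed in when it is done.

Besides the shell and the picture viewer there is one more tool, called after ">>>" in YAML: its name, and indented under it one key for each argument. drive_tool: Moves the arm, as the interface text tells. Its arguments: {"type":"object","properties":{"series":{"type":"array"},"newtons":{"type":"number"}},"required":["series"]}

```bash
ls; mkdir -p pics
cat > h.py <<'E'
import numpy as np, cv2, pickle
from bench import state, viewer, order, r
def snap(name,tag):
    p=viewer.camera_params(name); im,d=viewer.grab_frame(name)
    cv2.imwrite(f'pics/{tag}.png',im[:,:,::-1]); pickle.dump((p,im,d),open(f'pics/{tag}.pkl','wb'))
    return p,im,d
def load(tag): return pickle.load(open(f'pics/{tag}.pkl','rb'))
def ray(p,u,v):
    R=np.array(p['R']);t=np.array(p['t']);o=-R.T@t
    return o,R.T@np.array([(u-p['cx'])/p['fx'],(v-p['cy'])/p['fy'],1])
def onplane(p,u,v,z):
    o,d=ray(p,u,v); return o+d*(z-o[2])/d[2]
def world(p,d,u,v):
    o,dd=ray(p,u,v); return o+dd*d[int(round(v)),int(round(u))]
def proj(p,X):
    c=np.array(p['R'])@np.asarray(X,float)+np.array(p['t']); return p['fx']*c[0]/c[2]+p['cx'],p['fy']*c[1]/c[2]+p['cy']
E
python3 - <<'E'
from h import *
for n in ('top','side'):
    p,im,d=snap(n,n+'0'); R=np.array(p['R']); print(n,(-R.T@np.array(p['t'])).round(), R[2].round(2),p['fx'])
s=state(); print(s)
E
```

```text
pics
top [ 257.   38. 1325.] [ 0.2  -0.   -0.98] 465.9947124537801
side [-264.  817. 1188.] [ 0.5  -0.51 -0.71] 532.2435073654059
{'clock': 0.1, 'qpos': array([-1.37691259e+00,  2.64670428e-01,  1.60527825e+00,  3.47859725e-05,
        1.27369598e+00, -3.69025275e-02]), 'joint_vel': array([-0.00147301, -0.0004578 , -0.0025666 , -0.00032762,  0.00110856,
       -0.00039963]), 'tau': array([ 5.76954335e-04, -5.16707754e+01, -3.68590128e+01, -2.44766204e-05,
        6.29110989e-03, -9.81493606e-07]), 'position': array([ 154.28661392, -656.48055419,  252.06941572]), 'eef_rot': array([-6.79015585e-04,  7.83814956e-01, -6.20993608e-01, -7.69347534e-04]), 'contact_force': array([-0.66054602,  0.52545257,  0.20220174]), 'torque': array([-0.04506068, -0.0444061 ,  0.02680812]), 'gripper_width': 85.27046089074784}
```

View pics/top0.png

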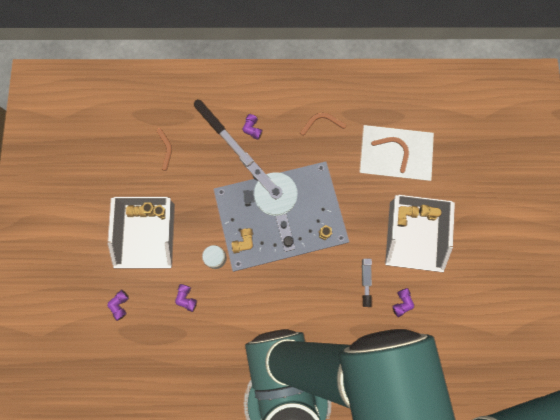

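View pics/side0.png

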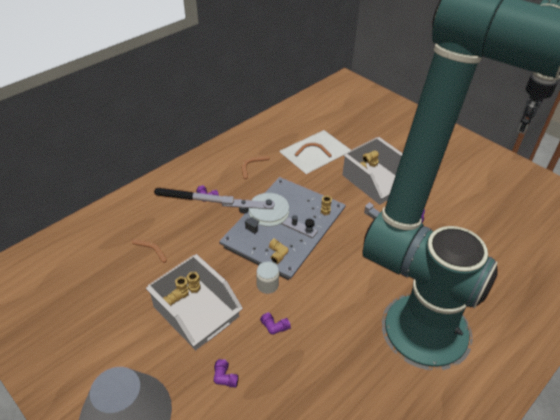

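The top view shows the bender at the centre: elbow (244,240), coupling (326,231), knob (288,241). There is a bin on the left (141,233), one on the right (420,233), and the job sheet at (397,153). I'll enlarge these areas.

Run:
```python
from h import *
p,im,d=load('top0')
b=im[:,:,::-1]
c=cv2.resize(b[155:280,205:355],None,fx=5.2,fy=4.7,interpolation=cv2.INTER_CUBIC);c=cv2.resize(b[155:275,205:355],(750,600),interpolation=cv2.INTER_CUBIC);cv2.imwrite('pics/c1.png',c)
def cr(x0,x1,y0,y1,k): return cv2.resize(b[y0:y1,x0:x1],None,fx=k,fy=k,interpolation=cv2.INTER_CUBIC)
A=np.hstack([cr(100,190,190,280,4),cr(380,470,190,280,4)]);B=np.hstack([cr(355,445,115,175,4),cr(290,380,115,175,4)])
cv2.imwrite('pics/c2.png',np.vstack([A,B]))
for n,(u,v,z) in dict(knob=(288,241,82),former=(275.5,194,67),elbow=(244,240,45),coup=(326,231,86),).items(): print(n,onplane(p,u,v,z).round(),world(p,d,u,v).round())
```

```text
knob [425.  -5.  82.] [425.  -5.  83.]
former [558.  28.  67.] [554.  28.  86.]
elbow [433. 116.  45.] [432. 115.  54.]
coup [ 451. -107.   86.] [ 452. -107.   84.]
```

View pics/c1.png

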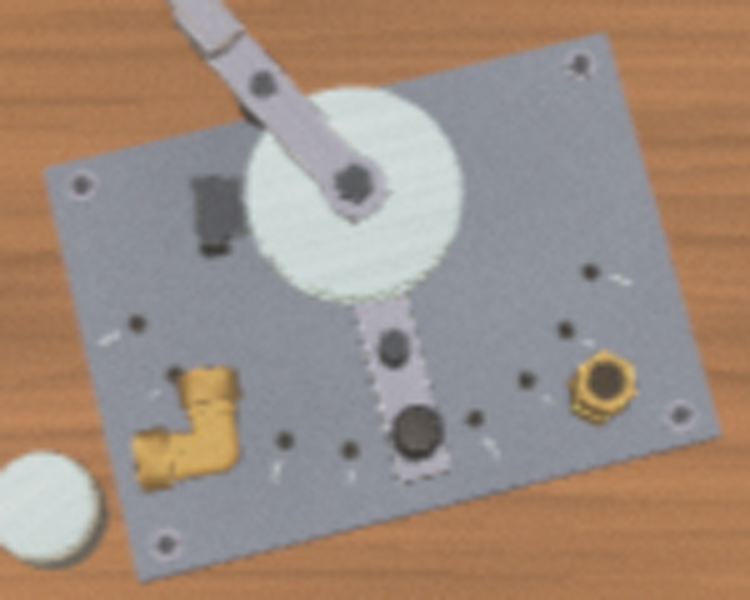

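View pics/c2.png

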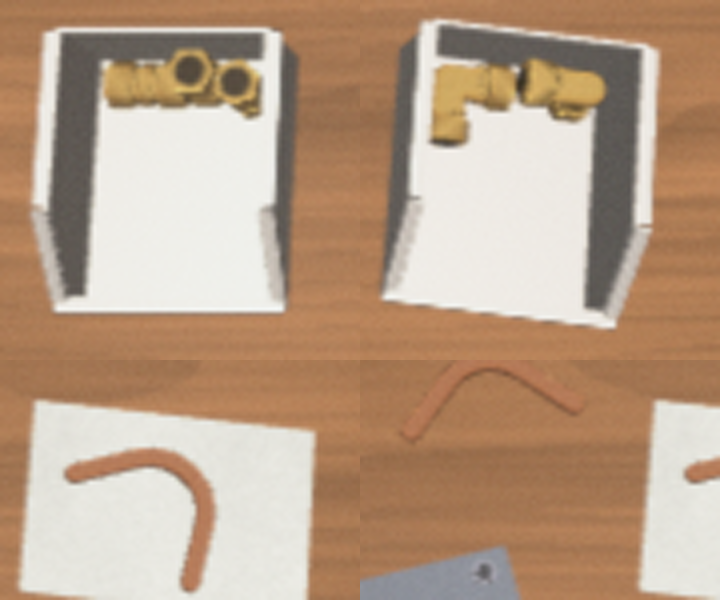

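The left bin (141,233) holds couplings and the right bin (420,233) holds elbows. Next I'll measure the sample angles, plate pose, holes and parts.

Run:
```python
from h import *
from scipy.optimize import least_squares
p,im,d=load('top0')
# holes px from crop c1 (5x, offset 205,155)
g=cv2.cvtColor(im,cv2.COLOR_RGB2GRAY)
H={0:(137,324),15:(176,375),45:(285,440),60:(349,450),90:(475,418),105:(527,380),120:(566,330),135:(590,272)}
pts={}
for k,(a,b) in H.items():
    u,v=a/5+205-.4,b/5+155-.4
    u0,v0=int(round(u)),int(round(v)); w=g[v0-3:v0+4,u0-3:u0+4].astype(float); ww=np.clip(85-w,0,None)
    if k==15: uu,vv=u,v
    else:
        yy,xx=np.mgrid[v0-3:v0+4,u0-3:u0+4]; uu,vv=(xx*ww).sum()/ww.sum(),(yy*ww).sum()/ww.sum()
    pts[k]=onplane(p,uu,vv,30)
    print(k,round(u,1),round(v,1),round(uu,2),round(vv,2),pts[k].round(1))
def f(q): return np.concatenate([[q[0]+140*np.cos(q[2]+np.radians(105+k))-P[0],q[1]+140*np.sin(q[2]+np.radians(105+k))-P[1]] for k,P in pts.items()])
s=least_squares(f,[558,28,0.2],loss='soft_l1'); print('bender',s.x,np.degrees(s.x[2]),s.fun.reshape(-1,2).round(1).tolist())
x,y,t=s.x
for k in (75,90,120): a=t+np.radians(105+k); print(k,x+140*np.cos(a),y+140*np.sin(a))
# samples
hsv=cv2.cvtColor(im,cv2.COLOR_RGB2HSV)
print('hsv tube',hsv[145:150,395:400].reshape(-1,3)[:4], hsv[130,420])
```

```text
0 232.0 219.4 231.91 219.32 [494.  151.4  30. ]
15 239.8 229.6 239.8 229.6 [464.6 128.8  30. ]
45 261.6 242.6 261.57 242.61 [427.7  67.5  30. ]
60 274.4 244.6 274.39 244.57 [422.1  31.7  30. ]
90 299.6 238.2 299.52 238.31 [439.5 -38.8  30. ]
105 310.0 230.6 309.64 230.64 [461.2 -67.5  30. ]
120 317.8 220.6 317.6 220.55 [489.9 -90.5  30. ]
135 322.6 209.0 322.5 209.0 [ 523.2 -105.1   30. ]
bender [5.61959157e+02 2.91765172e+01 2.44618973e-01] 14.015634723911926 [[0.1, 0.2], [0.1, 1.1], [-0.3, 0.2], [-0.1, -0.1], [-0.0, 0.0], [0.1, -0.6], [-0.1, -0.4], [0.2, -0.3]]
75 426.12700202631817 -4.729615015794874
90 439.53092320687847 -38.73024010495833
120 489.88657496446206 -90.84657638945717
hsv tube [[ 26   9 233]
 [ 30   8 232]
 [ 30   7 232]
 [ 26   9 231]] [ 12 110 186]
```

Run:
```python
from h import *
p,im,d=load('top0')
hsv=cv2.cvtColor(im,cv2.COLOR_RGB2HSV)
rgb=im.astype(int)
for nm,(x0,x1,y0,y1) in dict(sheet=(364,432,130,178),mid=(296,350,108,140),left=(152,180,122,176)).items():
    r_=rgb[y0:y1,x0:x1]; m=((r_[...,0]-r_[...,2]>(40 if nm=='sheet' else 0))).astype(np.uint8)
    if nm!='sheet':
        h=hsv[y0:y1,x0:x1]; lab=cv2.cvtColor(im,cv2.COLOR_RGB2LAB)[y0:y1,x0:x1].astype(int)
        bg=np.median(lab.reshape(-1,3),axis=0); m=((lab[...,1]-bg[1]>7)).astype(np.uint8)
    n,L,st,_=cv2.connectedComponentsWithStats(m); k=1+np.argmax(st[1:,4]); ys,xs=np.where(L==k)
    W=np.array([onplane(p,x+x0,y+y0,8)[:2] for x,y in zip(xs,ys)])
    i=np.argmax(((W-W.mean(0))**2).sum(1)); e1=W[i]; e2=W[np.argmax(((W-e1)**2).sum(1))]
    e1=W[np.argmax(((W-e2)**2).sum(1))]
    dirs=[]
    for e in (e1,e2):
        q=W[np.linalg.norm(W-e,axis=1)<45]; q=q[np.linalg.norm(q-e,axis=1)>5]; c=q.mean(0); v=np.linalg.svd(q-c)[2][0]; v*=np.sign(v@(e-c)); dirs.append(v)
    print(nm,len(xs),e1.round(),e2.round(),np.linalg.norm(e1-e2).round(),'bend',180-np.degrees(np.arccos(dirs[0]@dirs[1])))
```

```text
sheet 314 [ 734. -260.] [ 641. -349.] 129.0 bend 124.46916063665168Traceback (most recent call last):
  File "<stdin>", line 10, in <module>
    return _wrapfunc(a, 'argmax', axis=axis, out=out, **kwds)
    return bound(*args, **kwds)
ValueError: attempt to get argmax of an empty sequence
```

Run:
```python
from h import *
p,im,d=load('top0'); b=im[:,:,::-1]
def cr(x0,x1,y0,y1,k): return cv2.resize(b[y0:y1,x0:x1],None,fx=k,fy=k,interpolation=cv2.INTER_CUBIC)
cv2.imwrite('pics/c3.png',np.hstack([cr(294,354,105,180,6),cr(150,220,105,180,6)]))
A=cr(225,265,220,260,10);B=cr(306,346,211,251,10); cv2.imwrite('pics/c4.png',np.hstack([A,B]))
```

```text
(no output)
```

View pics/c3.png

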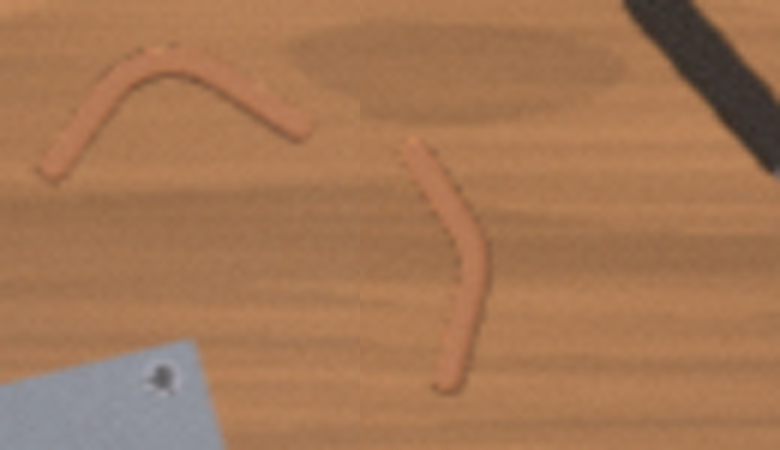

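View pics/c4.png

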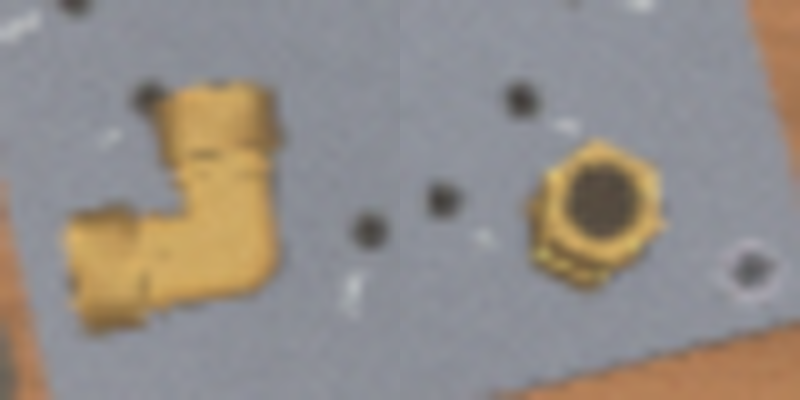

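Sample angles: the bend on the sheet measures about 124° (legs about 60° apart), so it is the 120° sample. The one at (322,120) is the right angle and the one at (166,150) is the shallow bend. Target: the 120° hole at about (490,-91). Now the part poses and bins.

Run:
```python
from h import *
p,im,d=load('top0'); 
R=np.array(p['R']);o=-R.T@np.array(p['t'])
v,u=np.mgrid[0:420,0:560]; D=np.stack([(u-p['cx'])/p['fx'],(v-p['cy'])/p['fy'],np.ones_like(u)],-1)@R
W=o+D*d[...,None]
i=im.astype(int); brass=(i[...,0]-i[...,2]>50)
def sel(x0,x1,y0,y1,zmin,zmax,br=True):
    m=np.zeros(d.shape,bool); m[y0:y1,x0:x1]=True; m&=(W[...,2]>zmin)&(W[...,2]<zmax)
    if br: m&=brass
    return W[m],m
E,m=sel(228,258,224,256,42,75); print('elbow n',len(E),E.min(0),E.max(0))
print(cv2.minAreaRect(E[:,:2].astype(np.float32)))
# high points (nut top flats z~60, tube top 57.5)
for z in (50,56,58.5): 
    q=E[E[:,2]>z]; print(z,len(q),q.min(0).round(),q.max(0).round())
C,m=sel(315,338,218,245,78,95,False); print('coup top',len(C),C.mean(0),(C.min(0)+C.max(0))/2,C[:,2].min(),np.ptp(C,axis=0)); print(cv2.minAreaRect(C[:,:2].astype(np.float32)))
vs,us=np.where(m); hull=cv2.convexHull(np.stack([us,vs],1).astype(np.int32))[:,0]; print([onplane(p,a,b,86)[:2].round(1).tolist() for a,b in hull])
for nm,(x0,x1,y0,y1) in dict(left=(100,182,190,276),right=(380,462,190,280)).items():
    Q,m=sel(x0,x1,y0,y1,90,100,False); print(nm,len(Q),Q[:,2].mean(),cv2.minAreaRect(Q[:,:2].astype(np.float32)))
    Q,m=sel(x0,x1,y0,y1,35,100,False); print('   all',cv2.minAreaRect(Q[:,:2].astype(np.float32)))
T,_=sel(198,228,242,272,64,75,False); print('tin',T.mean(0),len(T))
K,_=sel(280,296,232,250,78,90,False); print('knob',K.mean(0),len(K))
s=state(); from scipy.spatial.transform import Rotation as Ro
q=s['eef_rot']; M=Ro.from_quat([q[1],q[2],q[3],q[0]]).as_matrix(); print(M.round(3)); print(r.finger_overhang,[a for a in dir(r) if a[0]!='_'])
```

```text
elbow n 308 [399.60439174  93.11821503  44.43530547] [464.49936299 148.32354413  66.35224117]
((432.1205139160156, 121.73463439941406), (61.89516067504883, 55.28249740600586), 4.565776824951172)
50 278 [402.  93.  50.] [464. 148.  66.]
56 154 [404.  96.  56.] [464. 147.  66.]
58.5 83 [404.  98.  59.] [464. 147.  66.]
coup top 109 [ 451.33192107 -106.50822789   85.50192219] [ 451.37829238 -106.11537565   86.53924535] 79.94533253851023 [32.6304452  29.59886972 13.18782561]
((451.4258117675781, -105.96652221679688), (29.541860580444336, 32.585777282714844), 88.8189697265625)
[[443.1, -120.1], [435.0, -109.2], [435.0, -106.5], [440.5, -93.2], [456.8, -90.9], [462.2, -96.4], [467.6, -104.6], [467.6, -107.3], [462.2, -117.9], [459.4, -120.6]]
left 478 94.16855302162772 ((477.34326171875, 394.2575378417969), (136.38685607910156, 162.5270538330078), 0.5654058456420898)
   all ((452.1790771484375, 395.3225402832031), (163.2449188232422, 186.2602996826172), 89.74536895751953)
right 479 94.32739510111325 ((473.443359375, -367.04248046875), (161.85313415527344, 137.73802185058594), 82.7774887084961)
   all ((448.1587219238281, -364.58624267578125), (163.33746337890625, 188.52374267578125), 82.77750396728516)
tin [387.93334441 198.16238216  67.97394652] 310
knob [426.21227449  -5.90304553  81.57600853] 73
[[ 0.229 -0.973 -0.   ]
 [-0.973 -0.229  0.002]
 [-0.002 -0.    -1.   ]]
22.0 ['Unreachable', 'finger_overhang']
```

```bash
cat >> h.py <<'E'
from scipy.spatial.transform import Rotation as Ro
def go(x,y,z,ang=None):
    "remaining in tool axes (cm) and turn (units 5deg) to TCP target, tool down, tool-x at ang deg world (mod 180)"
    s=state(); q=s['eef_rot']; M=Ro.from_quat([q[1],q[2],q[3],q[0]]).as_matrix()
    dl=M.T@(np.array([x,y,z])-s['position'])/10
    print('t',round(s['clock'],2),'pos',s['position'].round(1),'F',s['contact_force'].round(1),'w',round(s['gripper_width'],1),'j6',s['qpos'][5].round(2))
    a=np.degrees(np.arctan2(M[1,0],M[0,0])); print('toolx ang',a.round(1),'delta cm',dl.round(2))
    if ang is not None:
        e=(ang-a+90)%180-90; c,sn=np.cos(np.radians(a+e)),np.sin(np.radians(a+e))
        T=np.array([[c,sn,0],[sn,-c,0],[0,0,-1]]); T=T.T
        T=np.column_stack([[c,sn,0],[sn,-c,0],[0,0,-1]])
        print('turn units',(np.degrees(Ro.from_matrix(M.T@T).as_rotvec())/5).round(2))
E
python3 -c "
from h import *
p=load('top0')[0]
for u,v in [(110,268),(171,268),(388,264.5),(444,271)]: print(onplane(p,u,v,42).round())
for u,v in [(112,198),(172,198),(392,197),(453,204)]: print(onplane(p,u,v,95).round())
go(451,-106,250,-86)"
```

```text
[357. 482.  42.]
[357. 315.  42.]
[ 365. -280.   42.]
[ 347. -432.   42.]
[541. 471.  95.]
[541. 309.  95.]
[ 543. -287.   95.]
[ 523. -451.   95.]
t 0.1 pos [ 154.3 -656.5  252.1] F [-0.7  0.5  0.2] w 85.3 j6 -0.04
toolx ang -76.8 delta cm [-46.8  -41.48   0.31]
turn units [0.   0.02 1.84]
```

>>> drive_tool:
  series:
    - [-3.7, -3.3, 0, 0, 0, 0, 6]
    - [-3.7, -3.3, 0, 0, 0, 0, 6]
    - [-3.7, -3.3, 0, 0, 0, 0, 6]
    - [-3.7, -3.3, 0, 0, 0, 0, 6]
    - [-3.7, -3.3, 0, 0, 0, 0, 6]
    - [-3.7, -3.3, 0, 0, 0, 0, 6]
    - [-3.7, -3.3, 0, 0, 0, 0, 6]
    - [-3.7, -3.3, 0, 0, 0, 0, 6]
  newtons: 60

```text
clock: 0.9
position: [342.0, -306.1, 246.6]
eef_rot: [-0.002, 0.78, -0.625, -0.004]
contact_force: [-0.2, 0.1, 0.3]
gripper_width: 59.9
```

```bash
python3 -c "
from h import *
go(451,-106,250,-86)"
```

```text
t 0.9 pos [ 342.  -306.1  246.6] F [-0.2  0.1  0.3] w 59.9 j6 0.56
toolx ang -77.4 delta cm [-17.16 -15.    -0.22]
turn units [0.02 0.1  1.71]
```

>>> drive_tool:
  series:
    - [-3.7, -3.3, 0, 0, 0, 0, 6]
    - [-3.7, -3.3, 0, 0, 0, 0, 6]
    - [-3.7, -3.3, 0, 0, 0, 0, 6]
    - [-3.7, -3.3, 0, 0, 0, 0, 6]
    - [-2.4, -1.9, 0, 0, 0, 0, 6]
    - [0, 0, 0, 0, 0, 1, 6]
    - [0, 0, 0, 0, 0, 0.7, 6]
    - [0, 0, 0, 0, 0, 0, 6]

```text
clock: 1.7
position: [451.9, -93.9, 245.5]
eef_rot: [-0.002, 0.733, -0.68, -0.005]
contact_force: [-0.8, 0.2, 0.0]
gripper_width: 59.9
```

```bash
python3 -c "
from h import *
p,im,d=snap('wrist','w1'); R=np.array(p['R']); print(-R.T@np.array(p['t']),R[2],p['fx']); print(proj(p,[451,-106,86]))
go(451,-106,250,-86)"
```

```text
[532.04162747 -88.55620464 365.47825351] [-0.31581256 -0.01280964 -0.94873513] 350.43708870929765
(np.float64(301.2417459142226), np.float64(200.68893187255685))
t 1.75 pos [451.7 -94.1 245.4] F [ 0.4 -0.1 -0.2] w 59.8 j6 1.23
toolx ang -85.6 delta cm [ 1.17  0.16 -0.47]
turn units [0.04 0.13 0.08]
```

View pics/w1.png

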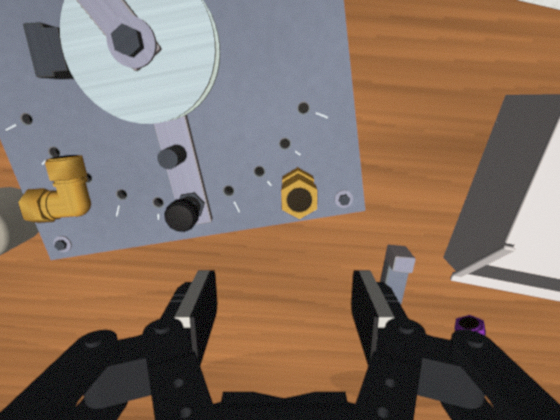

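Run:
```python
from h import *
p,im,d=load('w1'); b=im[:,:,::-1]
def cr(x0,x1,y0,y1,k): return cv2.resize(b[y0:y1,x0:x1],None,fx=k,fy=k,interpolation=cv2.INTER_CUBIC)
cv2.imwrite('pics/c5.png',np.hstack([cr(15,105,145,235,4.4),cr(255,345,145,235,4.4)]))
```

```text
(no output)
```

View pics/c5.png

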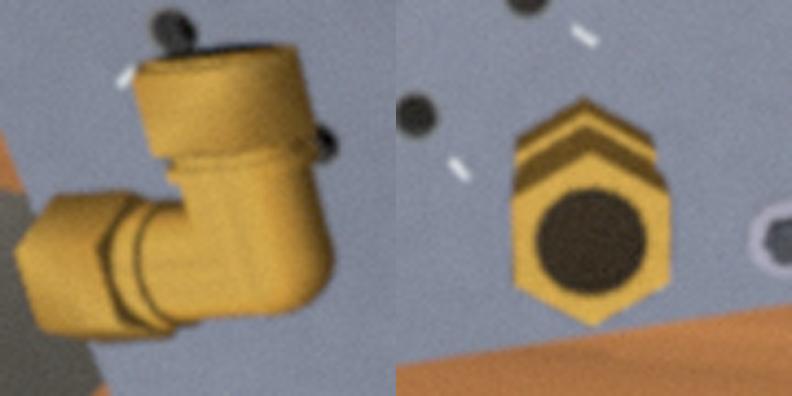

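Run:
```python
from h import *
p,im,d=load('w1')
P=lambda X,Y,o,z: onplane(p,o+X/4.4-.4,145+Y/4.4-.4,z)
H=np.array([P(a-396,b,255,86)[:2] for a,b in [(592,150),(668,190),(668,285),(594,325),(515,285),(514,192)]])
c=H.mean(0); print('coup',c.round(1),'rad',np.linalg.norm(H-c,axis=1).round(1),'ang',[(np.degrees(np.arctan2(*(h-c)[::-1]))%60).round(1) for h in H])
a=P(216,59,15,45);b=P(236,150,15,45); print('nut end',a.round(1),'start',b.round(1),'len',np.linalg.norm(a-b).round(1),'ang',np.degrees(np.arctan2(*(a-b)[1::-1])))
print('corner-ish',P(245,250,15,45).round(1))
for X,Y in [(135,70),(155,155),(297,48),(318,145)]: print(P(X,Y,15,45).round(1))
go(451,-106,250,-86)
```

```text
coup [ 452.4 -104.1] rad [17.1 17.  17.2 17.2 17.2 17.2] ang [np.float64(5.0), np.float64(8.3), np.float64(2.3), np.float64(6.5), np.float64(6.8), np.float64(2.7)]
nut end [462.8 113.5  45. ] start [443.4 111.7  45. ] len 19.5 ang 5.510987474677057
corner-ish [421.  112.4  45. ]
[459.2 130.9  45. ]
[441.  129.2  45. ]
[466.5  96.2  45. ]
[445.9  94.   45. ]
t 1.75 pos [451.7 -94.1 245.4] F [ 0.4 -0.1 -0.2] w 59.8 j6 1.23
toolx ang -85.6 delta cm [ 1.17  0.16 -0.47]
turn units [0.04 0.13 0.08]
```

>>> drive_tool:
  series:
    - [1.1, 0.1, 1.5, 0, 0.13, 0.1, 6]
    - [0, 0, 3.5, 0, 0, 0, 6]
    - [0, 0, 3.5, 0, 0, 0, 6]
    - [0, 0, 3.5, 0, 0, 0, 6]
    - [0, 0, 2, 0, 0, 0, 6]
    - [0, 0, 0, 0, 0, 0, 6]
    - [0, 0, 0, 0, 0, 0, 6]
    - [0, 0, 0, 0, 0, 0, 6]

```text
clock: 2.55
position: [451.8, -109.2, 103.4]
eef_rot: [0.001, 0.732, -0.681, 0.001]
contact_force: [-0.9, -0.9, 0.5]
gripper_width: 59.8
```

```bash
python3 -c "
from h import *
go(452,-105,79,-85)"
```

```text
t 2.55 pos [ 451.8 -109.2  103.4] F [-0.9 -0.9  0.5] w 59.8 j6 1.21
toolx ang -85.8 delta cm [-0.42 -0.05  2.44]
turn units [-0.01 -0.04 -0.17]
```

>>> drive_tool:
  series:
    - [-0.4, 0, 0.8, 0, 0, -0.15, 6]
    - [0, 0, 0.8, 0, 0, 0, 6]
    - [0, 0, 0.8, 0, 0, 0, 6]
    - [0, 0, 0, 0, 0, 0, 6]
    - [0, 0, 0, 0, 0, 0, 2]
    - [0, 0, 0, 0, 0, 0, 2]
    - [0, 0, 0, 0, 0, 0, 2]
    - [0, 0, 0, 0, 0, 0, 2]

```text
clock: 3.35
position: [454.9, -105.7, 81.7]
eef_rot: [-0.001, 0.737, -0.675, 0.005]
contact_force: [-0.0, -0.2, -0.5]
gripper_width: 29.0
```

>>> drive_tool:
  series:
    - [0, 0, 0, 0, 0, 0, 2]
    - [0, 0, 0, 0, 0, 0, 2]
    - [0, 0, -1, 0, 0, 0, 2]
    - [0, 0, -1, 0, 0, 0, 2]
    - [0, 0, -2, 0, 0, 0, 2]
    - [0, 0, -2, 0, 0, 0, 2]
    - [0, 0, -3, 0, 0, 0, 2]
    - [0, 0, -3, 0, 0, 0, 2]

```text
clock: 4.15
position: [449.7, -104.1, 203.8]
eef_rot: [0.001, 0.737, -0.675, 0.0]
contact_force: [0.1, 0.0, -1.9]
gripper_width: 28.8
```

```bash
python3 -c "
from h import *
snap('wrist','w2')
go(400,394,230,-90)"
```

```text
t 4.2 pos [ 452.9 -105.   209.8] F [ 0.4 -0.9  1.8] w 28.9 j6 1.21
toolx ang -85.0 delta cm [-50.16   0.89  -2.31]
turn units [-0.08 -0.06  1.  ]
```

View pics/w2.png

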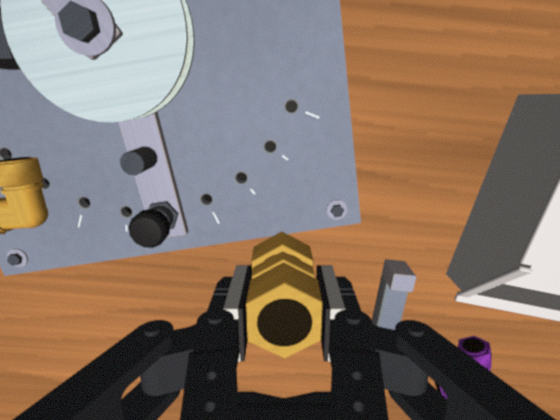

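>>> drive_tool:
  series:
    - [-3, 0, 0, 0, 0, 0, 2]
    - [-4.5, -0.1, 0, 0, 0, 0, 2]
    - [-4.7, -0.1, 0, 0, 0, 0, 2]
    - [-4.7, -0.1, 0, 0, 0, 0, 2]
    - [-4.7, -0.1, 0, 0, 0, 0, 2]
    - [-4.7, -0.1, 0, 0, 0, 0, 2]
    - [-4.7, -0.1, 0, 0, 0, 0, 2]
    - [-4.7, -0.1, 0, 0, 0, 0, 2]

```text
clock: 5.0
position: [434.6, 257.8, 220.1]
eef_rot: [-0.008, 0.733, -0.68, 0.014]
contact_force: [1.3, -0.2, -1.5]
gripper_width: 29.0
```

```bash
python3 -c "
from h import *
go(419,394,200,-90)"
```

```text
t 5.0 pos [434.6 257.8 220.1] F [ 1.3 -0.2 -1.5] w 29.0 j6 2.0
toolx ang -85.7 delta cm [-13.72   0.59   1.86]
turn units [-0.35 -0.09  0.86]
```

>>> drive_tool:
  series:
    - [-3.5, 0.1, 0.5, -0.2, 0, 0, 2]
    - [-3.5, 0.1, 0.5, 0, 0, 0, 2]
    - [-3.5, 0.1, 0.5, 0, 0, 0, 2]
    - [-2, 0.1, 0.4, 0, 0, 0, 2]
    - [-0.5, 0, 0, 0, 0, 0, 2]
    - [0, 0, 0, 0, 0, 0, 2]
    - [0, 0, 0, 0, 0, 0, 2]
    - [0, 0, 0, 0, 0, 0, 2]

```text
clock: 5.8
position: [419.4, 398.2, 205.4]
eef_rot: [-0.005, 0.736, -0.677, 0.008]
contact_force: [0.9, -0.8, -0.6]
gripper_width: 29.0
```

```bash
python3 -c "
from h import *
p,im,d=snap('wrist','w3')
go(419,394,55,-86); print(proj(p,[419,394,3]))"
```

```text
t 5.85 pos [419.5 398.1 205.5] F [ 0.1  0.1 -1.2] w 28.6 j6 2.22
toolx ang -85.2 delta cm [ 0.32  0.37 15.05]
turn units [-0.22 -0.06  0.15]
(np.float64(287.9163675737143), np.float64(191.56278870534913))
```

View pics/w3.png

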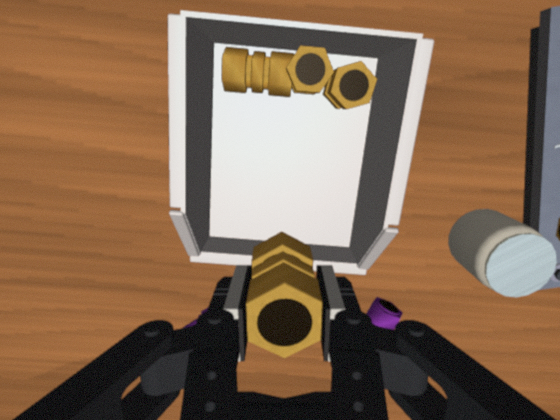

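>>> drive_tool:
  series:
    - [0.3, 0.2, 2, -0.2, 0, 0, 2]
    - [0, 0, 3, 0, 0, 0, 2]
    - [0, 0, 3, 0, 0, 0, 2]
    - [0, 0, 3, 0, 0, 0, 2]
    - [0, 0, 2, 0, 0, 0, 2]
    - [0, 0, 0, 0, 0, 0, 2]
    - [0, 0, 0, 0, 0, 0, 2]
    - [0, 0, 0, 0, 0, 0, 2]

```text
clock: 6.65
position: [418.9, 386.4, 66.8]
eef_rot: [0.004, 0.733, -0.68, 0.001]
contact_force: [-0.2, 0.2, -1.6]
gripper_width: 28.7
```

```bash
python3 -c "
from h import *
go(419,394,54,-86)"
```

```text
t 6.65 pos [418.9 386.4  66.8] F [-0.2  0.2 -1.6] w 28.7 j6 2.2
toolx ang -85.7 delta cm [-0.77 -0.07  1.27]
turn units [ 0.04 -0.08  0.06]
```

>>> drive_tool:
  series:
    - [-0.6, 0, 0.4, 0, 0, 0, 2]
    - [0, 0, 0.3, 0, 0, 0, 2]
    - [0, 0, 0.3, 0, 0, 0, 2]
    - [0, 0, 0.1, 0, 0, 0, 2]
    - [0, 0, 0, 0, 0, 0, 2]
    - [0, 0, 0, 0, 0, 0, 2]
    - [0, 0, 0, 0, 0, 0, 2]
    - [0, 0, 0, 0, 0, 0, 2]

```text
clock: 7.45
position: [421.3, 395.5, 59.8]
eef_rot: [-0.001, 0.733, -0.68, 0.002]
contact_force: [-0.7, -0.9, -0.9]
gripper_width: 28.8
```

```bash
python3 -c "
from h import *
go(419,394,54,-86)"
```

```text
t 7.45 pos [421.3 395.5  59.8] F [-0.7 -0.9 -0.9] w 28.8 j6 2.21
toolx ang -85.7 delta cm [0.13 0.24 0.58]
turn units [-0.04 -0.02  0.06]
```

>>> drive_tool:
  series:
    - [0, 0, 0.2, 0, 0, 0, 2]
    - [0, 0, 0.2, 0, 0, 0, 2]
    - [0, 0, 0.1, 0, 0, 0, 2]
    - [0, 0, 0.1, 0, 0, 0, 2]
    - [0, 0, 0, 0, 0, 0, 2]
    - [0, 0, 0, 0, 0, 0, 2]
    - [0, 0, 0, 0, 0, 0, 2]
    - [0, 0, 0, 0, 0, 0, 2]

```text
clock: 8.25
position: [421.9, 395.9, 54.7]
eef_rot: [-0.001, 0.733, -0.68, 0.002]
contact_force: [0.3, -0.4, 0.8]
gripper_width: 28.4
```

```bash
python3 -c "
from h import *
go(419,394,54,-86)"
```

```text
t 8.25 pos [421.9 395.9  54.7] F [ 0.3 -0.4  0.8] w 28.4 j6 2.21
toolx ang -85.7 delta cm [0.17 0.31 0.07]
turn units [-0.05 -0.01  0.06]
```

Close to the floor (force begins to unload). Release slowly and rise.

>>> drive_tool:
  series:
    - [0, 0, 0.1, 0, 0, 0, 2]
    - [0, 0, 0, 0, 0, 0, 3.2]
    - [0, 0, 0, 0, 0, 0, 3.6]
    - [0, 0, 0, 0, 0, 0, 4.5]
    - [0, 0, 0, 0, 0, 0, 5]
    - [0, 0, 0, 0, 0, 0, 5]
    - [0, 0, -1, 0, 0, 0, 5]
    - [0, 0, -2, 0, 0, 0, 5]

```text
clock: 9.05
position: [420.2, 394.5, 82.6]
eef_rot: [0.001, 0.733, -0.68, 0.002]
contact_force: [-0.9, -0.1, -0.4]
gripper_width: 50.1
```

>>> drive_tool:
  series:
    - [0, 0, -4, 0, 0, 0, 5]
    - [0, 0, -4, 0, 0, 0, 5]
    - [0, 0, -4, 0, 0, 0, 5]
    - [0, 0, -3, 0, 0, 0, 5]
    - [2, 0, 0, 0, 0, 0, 5]
    - [4, 0, 0, 0, 0, 0, 5]
    - [4, 0, 0, 0, 0, 0, 5]
    - [4, 0, 0, 0, 0, 0, 5]

```text
clock: 9.85
position: [431.6, 255.4, 246.5]
eef_rot: [-0.004, 0.736, -0.677, 0.002]
contact_force: [1.2, -0.3, 0.5]
gripper_width: 49.9
```

```bash
python3 -c "
from h import *
snap('wrist','w4'); snap('top','top1')
go(452,112,220,-85)"
```

```text
t 9.95 pos [431.5 252.7 246.1] F [0.5 1.2 0.9] w 50.1 j6 1.98
toolx ang -85.5 delta cm [14.18 -0.92  2.63]
turn units [-0.09 -0.01 -0.11]
```

View pics/w4.png

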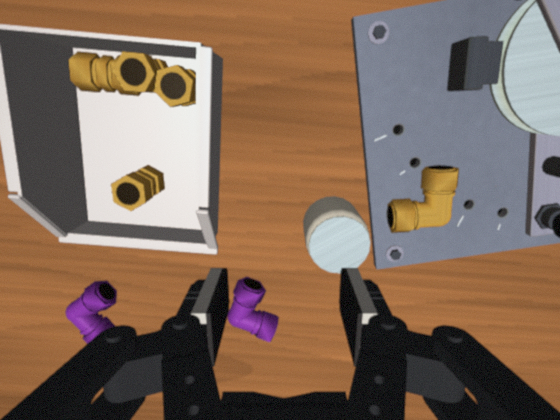

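View pics/top1.png

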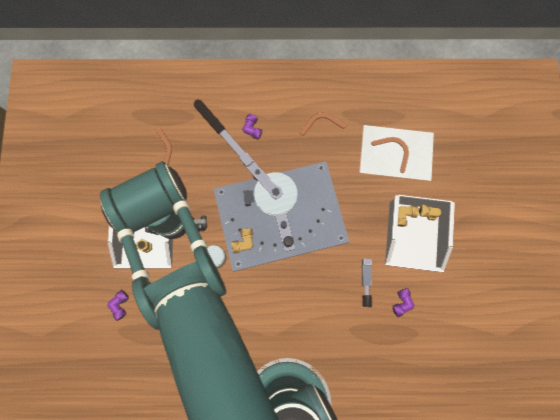

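The coupling stands in the coupling bin (wrist view, 137,187). Next is the elbow at (425,205), the only brass one on the plate; the purple ones lie on the bench.

>>> drive_tool:
  series:
    - [4, -0.2, 0.4, 0, 0, 0, 6]
    - [4, -0.2, 0.4, 0, 0, 0, 6]
    - [3.5, -0.2, 0.4, 0, 0, 0, 6]
    - [2, 0, 0.4, 0, 0, 0, 6]
    - [0.5, 0, 0, 0, 0, 0, 6]
    - [0, 0, 0, 0, 0, 0, 6]
    - [0, 0, 0, 0, 0, 0, 6]
    - [0, 0, 0, 0, 0, 0, 6]

```text
clock: 10.75
position: [446.8, 110.8, 228.5]
eef_rot: [-0.003, 0.734, -0.679, 0.001]
contact_force: [0.9, -0.3, 0.7]
gripper_width: 60.1
```

```bash
python3 -c "
from h import *
p,im,d=snap('wrist','w5'); b=im[:,:,::-1]
go(453,112.6,53,-85)
u,v=proj(p,[440,112,45]); u0,v0=int(u)-55,int(v)-45; print(u,v,u0,v0)
cv2.imwrite('pics/c6.png',cv2.resize(b[v0:v0+100,u0:u0+130],None,fx=6,fy=6,interpolation=cv2.INTER_CUBIC))"
```

```text
t 10.8 pos [446.8 110.9 228.5] F [-0.1  0.4  0.5] w 60.2 j6 1.68
toolx ang -85.5 delta cm [-0.08 -0.51 17.56]
turn units [-0.08  0.03 -0.11]
283.3071269172402 200.4089417930126 228 155
```

View pics/c6.png

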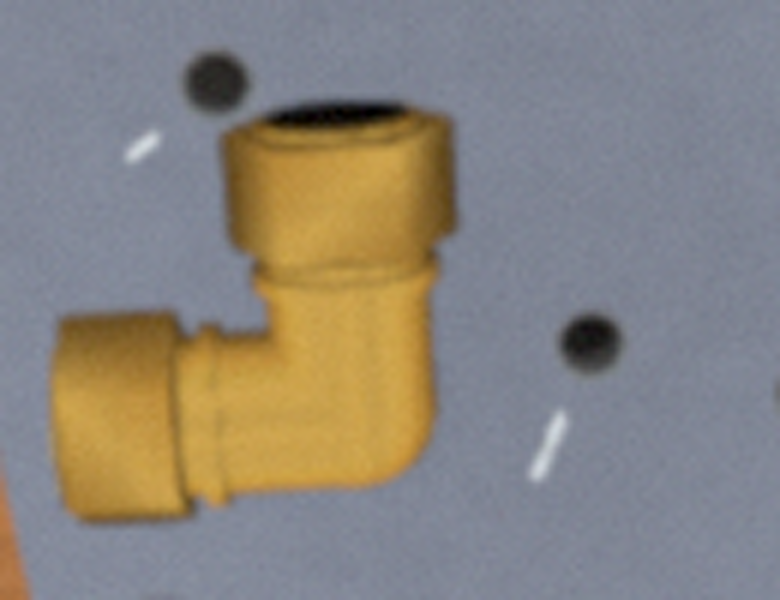

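```bash
python3 -c "
from h import *
p=load('w5')[0]
P=lambda X,Y,z=45: onplane(p,228+X/6-.4,155+Y/6-.4,z)[:2]
a,b=P(337,124),P(345,243); print(a,b,(a+b)/2,np.degrees(np.arctan2(*(a-b)[::-1])))
print([P(*q).round(1) for q in [(222,130),(235,250),(452,118),(455,235)]])
go(*((a+b)/2),54,-85)"
```

```text
[462.97482661 113.35905327] [445.05655554 110.7751293 ] [454.01569107 112.06709128] 8.205831688948622
[array([460.8, 130.2]), array([442.7, 127.1]), array([465.2,  96.6]), array([447.6,  94.5])]
t 10.8 pos [446.8 110.9 228.5] F [-0.1  0.4  0.5] w 60.2 j6 1.68
toolx ang -85.5 delta cm [-1.000e-02 -6.100e-01  1.746e+01]
turn units [-0.08  0.03 -0.11]
```

>>> drive_tool:
  series:
    - [0, -0.6, 2, -0.1, 0, -0.5, 5.4]
    - [0, 0, 3.5, 0, 0, 0, 5.4]
    - [0, 0, 3.5, 0, 0, 0, 5.4]
    - [0, 0, 3, 0, 0, 0, 5.4]
    - [0, 0, 2, 0, 0, 0, 5.4]
    - [0, 0, 0, 0, 0, 0, 5.4]
    - [0, 0, 0, 0, 0, 0, 5.4]
    - [0, 0, 0, 0, 0, 0, 5.4]

```text
clock: 11.6
position: [457.2, 119.6, 88.9]
eef_rot: [-0.004, 0.753, -0.658, 0.001]
contact_force: [0.3, -0.2, 0.5]
gripper_width: 53.8
```

```bash
python3 -c "
from h import *
go(454,112,54,-83)"
```

```text
t 11.6 pos [457.2 119.6  88.9] F [ 0.3 -0.2  0.5] w 53.8 j6 1.63
toolx ang -82.3 delta cm [0.73 0.45 3.48]
turn units [-0.09  0.05  0.13]
```

>>> drive_tool:
  series:
    - [0.4, 0.2, 0, 0, 0, 0.1, 5.4]
    - [0.3, 0.2, 1, 0, 0, 0, 5.4]
    - [0, 0, 1, 0, 0, 0, 5.4]
    - [0, 0, 0.8, 0, 0, 0, 5.4]
    - [0, 0, 0.4, 0, 0, 0, 5.4]
    - [0, 0, 0, 0, 0, 0, 5.4]
    - [0, 0, 0, 0, 0, 0, 5.4]
    - [0, 0, 0, 0, 0, 0, 5.4]

```text
clock: 12.4
position: [457.3, 112.2, 57.8]
eef_rot: [-0.007, 0.75, -0.662, 0.003]
contact_force: [0.3, 0.0, 0.6]
gripper_width: 53.8
```

```bash
python3 -c "
from h import *
go(454,112,54,-83)"
```

```text
t 12.4 pos [457.3 112.2  57.8] F [0.3 0.  0.6] w 53.8 j6 1.63
toolx ang -82.9 delta cm [-0.02  0.34  0.38]
turn units [-0.17  0.06  0.02]
```

>>> drive_tool:
  series:
    - [0, 0.3, 0.2, -0.15, 0, 0, 5.4]
    - [0, 0, 0.1, 0, 0, 0, 5.4]
    - [0, 0, 0, 0, 0, 0, 4.4]
    - [0, 0, 0, 0, 0, 0, 2.5]
    - [0, 0, 0, 0, 0, 0, 2.5]
    - [0, 0, 0, 0, 0, 0, 2.5]
    - [0, 0, 0, 0, 0, 0, 2.5]
    - [0, 0, 0, 0, 0, 0, 2.5]
  newtons: 60

```text
clock: 13.2
position: [454.9, 112.0, 55.7]
eef_rot: [-0.002, 0.75, -0.662, -0.001]
contact_force: [-0.0, 0.6, 0.5]
gripper_width: 31.3
```

```bash
python3 -c "
from h import *
go(454,112,54,-83)"
```

```text
t 13.2 pos [454.9 112.   55.7] F [-0.   0.6  0.5] w 31.3 j6 1.63
toolx ang -82.9 delta cm [-0.01  0.09  0.17]
turn units [-0.02  0.06  0.03]
```

>>> drive_tool:
  series:
    - [0, 0, 0, 0, 0, 0, 2.5]
    - [0, 0, -0.5, 0, 0, 0, 2.5]
    - [0, 0, -1, 0, 0, 0, 2.5]
    - [0, 0, -2, 0, 0, 0, 2.5]
    - [0, 0, -3, 0, 0, 0, 2.5]
    - [0, 0, -4, 0, 0, 0, 2.5]
    - [0, 0, -3, 0, 0, 0, 2.5]
    - [0, 0, 0, 0, 0, 0, 2.5]

```text
clock: 14.0
position: [452.0, 110.8, 195.8]
eef_rot: [-0.0, 0.75, -0.662, -0.003]
contact_force: [-0.1, -0.1, -2.1]
gripper_width: 30.8
```

```bash
python3 -c "
from h import *
snap('wrist','w6')
go(420,-350,220,-90)"
```

```text
t 14.05 pos [450.9 110.5 193.7] F [ 0.4  0.1 -2.6] w 31.1 j6 1.63
toolx ang -82.9 delta cm [45.3   8.8  -2.78]
turn units [0.08 0.05 1.43]
```

View pics/w6.png

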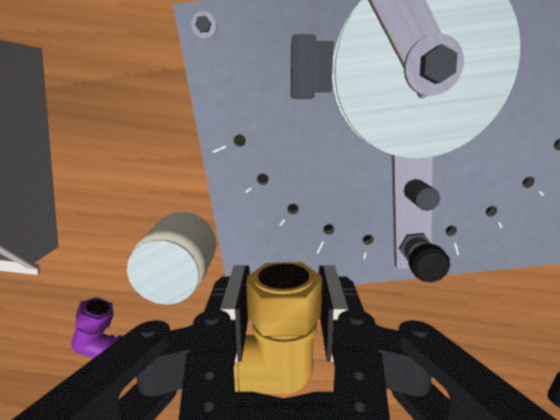

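```bash
python3 -c "
from h import *
p,im,d=snap('side','s1'); b=im[:,:,::-1]
u,v=proj(p,[450,120,185]); u,v=int(u),int(v); print(u,v)
cv2.imwrite('pics/c7.png',cv2.resize(b[max(v-50,0):v+50,max(u-60,0):u+60],None,fx=6,fy=6,interpolation=cv2.INTER_CUBIC))"
```

```text
272 212
```

View pics/c7.png

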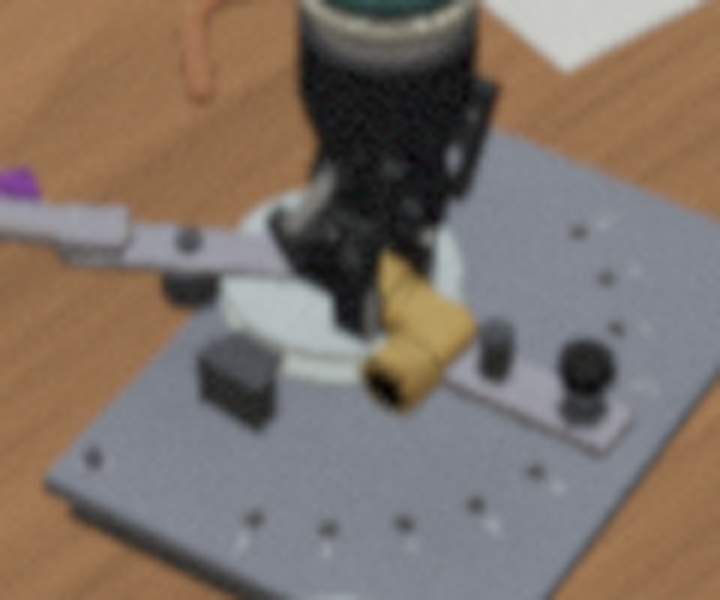

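```bash
python3 -c "
from h import *
p,im,d=load('s1')
c=np.array([418,107,183.]); 
for el in (-30,-15,0,15,30):
    e=np.radians(el); q=c+45*np.array([-.12*np.cos(e),.99*np.cos(e),np.sin(e)]); print(el,(np.array(proj(p,q))-np.array(proj(p,c)))*6)
print(((np.array(proj(p,c))-[212,162])*6))"
```

```text
-30 [-56.09060935  84.6638027 ]
-15 [-62.2954129   73.51033071]
0 [-64.26385058  57.10019489]
15 [-61.77246552  36.51008437]
30 [-54.93258246  13.17524891]
[435.85980212 326.35906265]
```

>>> drive_tool:
  series:
    - [2.5, 0.5, 0, 0, 0, 0, 2.5]
    - [4, 0.7, 0, 0, 0, 0, 2.5]
    - [4.6, 0.8, -0.2, 0, 0, 0, 2.5]
    - [4.6, 0.8, -0.2, 0, 0, 0, 2.5]
    - [4.6, 0.8, -0.2, 0, 0, 0, 2.5]
    - [4.6, 0.8, 0, 0, 0, 0, 2.5]
    - [4.6, 0.8, 0, 0, 0, 0, 2.5]
    - [4.6, 0.8, 0, 0, 0, 0, 2.5]

```text
clock: 14.9
position: [421.4, -239.2, 177.5]
eef_rot: [0.008, 0.753, -0.657, -0.018]
contact_force: [1.8, 0.5, -3.0]
gripper_width: 31.1
```

```bash
python3 -c "
from h import *
go(430,-374,200,-93)"
```

```text
t 14.9 pos [ 421.4 -239.2  177.5] F [ 1.8  0.5 -3. ] w 31.1 j6 0.88
toolx ang -82.2 delta cm [13.43  1.06 -2.45]
turn units [0.42 0.16 2.16]
```

>>> drive_tool:
  series:
    - [3, 0.2, -1, 0.3, 0.1, 0, 2.5]
    - [3.5, 0.2, -1, 0, 0, 0, 2.5]
    - [3.5, 0.2, -0.5, 0, 0, 0, 2.5]
    - [2, 0.2, 0, 0, 0, 0, 2.5]
    - [1, 0.2, 0, 0, 0, 0.7, 2.5]
    - [0, 0, 0, 0, 0, 0.7, 2.5]
    - [0, 0, 0, 0, 0, 0.7, 2.5]
    - [0, 0, 0, 0, 0, 0, 2.5]

```text
clock: 15.7
position: [417.6, -373.0, 178.7]
eef_rot: [-0.002, -0.684, 0.729, 0.024]
contact_force: [-0.0, 0.4, -2.7]
gripper_width: 31.3
```

```bash
python3 -c "
from h import *
p,im,d=snap('wrist','w7')
go(430,-374,60,-93)
print(proj(p,[430,-374,15]),proj(p,[395,-370,15]))"
```

```text
t 15.75 pos [ 417.4 -372.6  178.5] F [-0.5  1.  -3.6] w 31.0 j6 0.86
toolx ang -93.6 delta cm [ 0.41 -1.72 11.78]
turn units [ 0.44  0.34 -0.11]
(np.float64(290.7462960595974), np.float64(176.26179455174773)) (np.float64(288.45306962748907), np.float64(216.20715200332444))
```

View pics/w7.png

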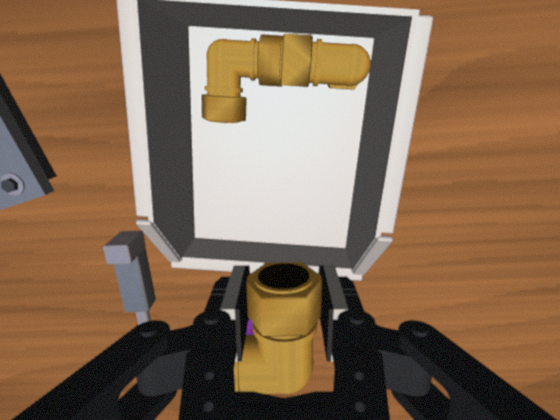

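>>> drive_tool:
  series:
    - [0.3, -1.2, 0, 0.4, 0.3, 0, 2.5]
    - [0, -1.2, 0.5, 0, 0, 0, 2.5]
    - [0, 0, 2, 0, 0, 0, 2.5]
    - [0, 0, 2.5, 0, 0, 0, 2.5]
    - [0, 0, 2, 0, 0, 0, 2.5]
    - [0, 0, 0.5, 0, 0, 0, 2.5]
    - [0, 0, 0, 0, 0, 0, 2.5]
    - [0, 0, 0, 0, 0, 0, 2.5]

```text
clock: 16.55
position: [442.9, -371.7, 95.4]
eef_rot: [0.0, -0.689, 0.725, 0.007]
contact_force: [0.3, 0.6, -1.6]
gripper_width: 30.7
```

```bash
python3 -c "
from h import *
go(440,-375,50,-93)"
```

```text
t 16.55 pos [ 442.9 -371.7   95.4] F [ 0.3  0.6 -1.6] w 30.7 j6 0.88
toolx ang -92.9 delta cm [0.39 0.23 4.53]
turn units [0.12 0.12 0.02]
```

>>> drive_tool:
  series:
    - [0.3, 0.2, 0.8, 0.1, 0.1, 0, 2.5]
    - [0, 0, 0.8, 0, 0, 0, 2.5]
    - [0, 0, 0.8, 0, 0, 0, 2.5]
    - [0, 0, 0.6, 0, 0, 0, 2.5]
    - [0, 0, 0.4, 0, 0, 0, 2.5]
    - [0, 0, 0, 0, 0, 0, 2.5]
    - [0, 0, 0, 0, 0, 0, 2.5]
    - [0, 0, 0, 0, 0, 0, 2.5]

```text
clock: 17.35
position: [442.2, -376.5, 61.6]
eef_rot: [0.0, -0.689, 0.725, -0.002]
contact_force: [0.6, 0.3, -3.4]
gripper_width: 31.2
```

```bash
python3 -c "
from h import *
go(440,-375,50,-93)"
```

```text
t 17.35 pos [ 442.2 -376.5   61.6] F [ 0.6  0.3 -3.4] w 31.2 j6 0.87
toolx ang -92.9 delta cm [-0.14  0.23  1.16]
turn units [-0.04 -0.02  0.02]
```

>>> drive_tool:
  series:
    - [0, 0, 0.3, 0, 0, 0, 2.5]
    - [0, 0, 0.3, 0, 0, 0, 2.5]
    - [0, 0, 0.3, 0, 0, 0, 2.5]
    - [0, 0, 0.2, 0, 0, 0, 2.5]
    - [0, 0, 0.1, 0, 0, 0, 2.5]
    - [0, 0, 0, 0, 0, 0, 2.5]
    - [0, 0, 0, 0, 0, 0, 2.5]
    - [0, 0, 0, 0, 0, 0, 2.5]

```text
clock: 18.15
position: [443.4, -375.8, 49.8]
eef_rot: [0.001, -0.689, 0.725, -0.002]
contact_force: [1.0, 2.5, -0.3]
gripper_width: 31.1
```

```bash
python3 -c "
from h import *
go(440,-375,45,-93)"
```

```text
t 18.15 pos [ 443.4 -375.8   49.8] F [ 1.   2.5 -0.3] w 31.1 j6 0.87
toolx ang -92.9 delta cm [-0.06  0.34  0.48]
turn units [-0.05 -0.02  0.02]
```

>>> drive_tool:
  series:
    - [0, 0, 0.2, 0, 0, 0, 2.5]
    - [0, 0, 0.1, 0, 0, 0, 3.3]
    - [0, 0, 0, 0, 0, 0, 3.8]
    - [0, 0, 0, 0, 0, 0, 4.6]
    - [0, 0, 0, 0, 0, 0, 5.4]
    - [0, 0, 0, 0, 0, 0, 5.4]
    - [0, 0, -1, 0, 0, 0, 5.4]
    - [0, 0, -2, 0, 0, 0, 5.4]

```text
clock: 18.95
position: [442.0, -367.2, 76.2]
eef_rot: [0.004, -0.689, 0.725, 0.006]
contact_force: [-0.3, -0.1, 1.2]
gripper_width: 54.2
```

>>> drive_tool:
  series:
    - [0, 0, -3, 0, 0, 0, 5.4]
    - [0, 0, -4, 0, 0, 0, 5.4]
    - [0, 0, -4, 0, 0, 0, 5.4]
    - [0, 0, -4, 0, 0, 0, 5.4]
    - [-2, 1, 0, 0, 0, 0, 5.4]
    - [-4, 1, 0, 0, 0, 0, 5.4]
    - [-4, 0, 0, 0, 0, 0, 5.4]
    - [-4, 0, 0, 0, 0, 0, 5.4]

```text
clock: 19.75
position: [432.4, -238.7, 247.4]
eef_rot: [0.003, -0.685, 0.729, -0.009]
contact_force: [0.6, 1.3, 0.6]
gripper_width: 54.1
```

```bash
python3 -c "
from h import *
snap('wrist','w8')
go(426,-5,200,-90)"
```

```text
t 19.8 pos [ 432.2 -233.4  247.3] F [-1.5  4.9 -1.6] w 53.7 j6 1.08
toolx ang -93.5 delta cm [-22.78   2.08   4.62]
turn units [-0.18 -0.04 -0.7 ]
```

View pics/w8.png

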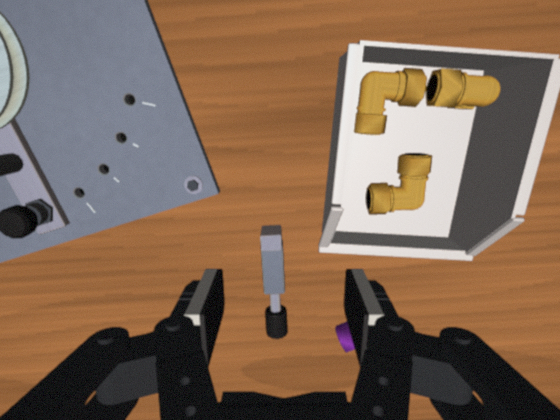

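The elbow lies flat in the elbow bin (wrist view, 400,185). Now the knob.

>>> drive_tool:
  series:
    - [-4, 0.4, 0.5, 0, 0, 0, 5.4]
    - [-4.5, 0.4, 0.5, 0, 0, 0, 5.4]
    - [-4.5, 0.4, 0.5, 0, 0, 0, 5.4]
    - [-4.5, 0.4, 0.5, 0, 0, 0, 5.4]
    - [-3, 0.4, 0.4, 0, 0, 0, 5.4]
    - [-1, 0.1, 0, 0, 0, -1.2, 5.4]
    - [0, 0, 0, 0, 0, -1.3, 5.4]
    - [0, 0, 0, 0, 0, -1.3, 5.4]

```text
clock: 20.6
position: [429.0, -14.0, 231.3]
eef_rot: [-0.005, 0.799, -0.601, 0.02]
contact_force: [0.2, -0.1, -0.3]
gripper_width: 54.2
```

```bash
python3 -c "
from h import *
p,im,d=snap('wrist','w9'); b=im[:,:,::-1]
go(426,-5,76,-75); u,v=proj(p,[426,-5,82.5]); print(u,v)
u0,v0=max(int(u)-60,0),max(int(v)-50,0); print(u0,v0)
cv2.imwrite('pics/c8.png',cv2.resize(b[v0:v0+100,u0:u0+120],None,fx=6,fy=6,interpolation=cv2.INTER_CUBIC))"
```

```text
t 20.65 pos [429.2 -14.1 231.5] F [-0.8  0.6  0.4] w 54.3 j6 1.21
toolx ang -73.6 delta cm [-1.36  0.56 15.51]
turn units [-0.38 -0.29  0.28]
268.43585325365325 209.50842606184378
208 159
```

View pics/c8.png

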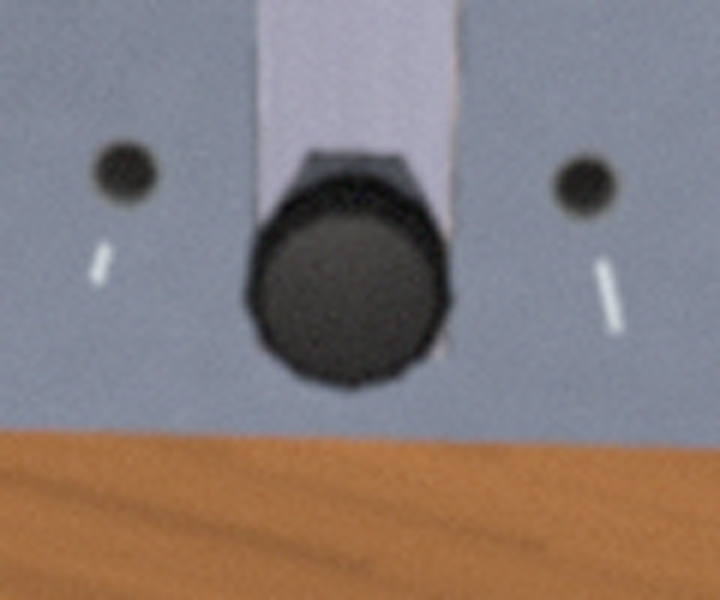

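View pics/w9.png

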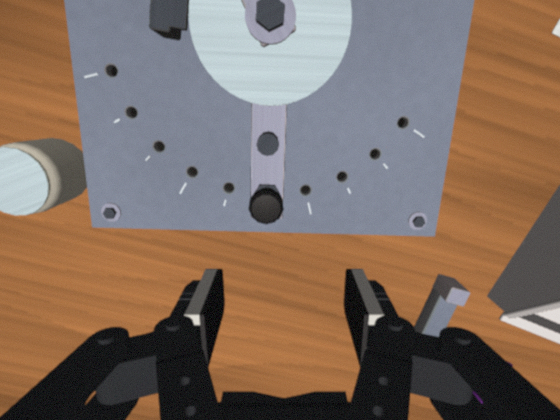

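Run:
```python
from h import *
from scipy.optimize import least_squares
p,im,d=load('w9')
k=onplane(p,208+350/6-.4,159+292/6-.4,82.5); print('knob',k.round(1))
g=cv2.cvtColor(im,cv2.COLOR_RGB2GRAY); pts={}
for n,(u,v) in {0:(111,71),15:(131,113),30:(159,146),45:(192,172),60:(229,187),90:(306,190),105:(342,177),120:(375,154),135:(403,123)}.items():
    w=g[v-5:v+6,u-5:u+6].astype(float); ww=np.clip(80-w,0,None); yy,xx=np.mgrid[v-5:v+6,u-5:u+6]
    pts[n]=onplane(p,(xx*ww).sum()/ww.sum(),(yy*ww).sum()/ww.sum(),30)
f=lambda q: np.concatenate([[q[0]+140*np.cos(q[2]+np.radians(105+k))-P[0],q[1]+140*np.sin(q[2]+np.radians(105+k))-P[1]] for k,P in pts.items()])
s=least_squares(f,[562,29,.24]); x,y,t=s.x; print(s.x,np.abs(s.fun).max())
for n in (75,90,105,120): a=t+np.radians(105+n); print(n,(x+140*np.cos(a)).round(1),(y+140*np.sin(a)).round(1))
go(426,-5,76,-75)
```

```text
knob [427.3  -2.6  82.5]
[5.62235038e+02 3.14558356e+01 2.44642491e-01] 1.0918565982906756
75 426.4 -2.5
90 439.8 -36.5
105 461.6 -65.8
120 490.2 -88.6
t 20.65 pos [429.2 -14.1 231.5] F [-0.8  0.6  0.4] w 54.3 j6 1.21
toolx ang -73.6 delta cm [-1.36  0.56 15.51]
turn units [-0.38 -0.29  0.28]
```

>>> drive_tool:
  series:
    - [-1.5, 0.5, 2, -0.4, -0.3, 0.3, 5.4]
    - [0, 0, 3, 0, 0, 0, 5.4]
    - [0, 0, 3, 0, 0, 0, 5.4]
    - [0, 0, 2, 0, 0, 0, 5.4]
    - [0, 0, 1, 0, 0, 0, 5.4]
    - [0, 0, 0, 0, 0, 0, 5.4]
    - [0, 0, 0, 0, 0, 0, 5.4]
    - [0, 0, 0, 0, 0, 0, 5.4]

```text
clock: 21.45
position: [428.9, -5.3, 126.9]
eef_rot: [-0.004, 0.788, -0.616, 0.007]
contact_force: [0.8, -0.3, -0.1]
gripper_width: 53.9
```

```bash
python3 -c "
from h import *
go(426.5,-3,75,-75)"
```

```text
t 21.45 pos [428.9  -5.3 126.9] F [ 0.8 -0.3 -0.1] w 53.9 j6 1.26
toolx ang -76.1 delta cm [-0.32  0.26  5.18]
turn units [-0.17 -0.08 -0.21]
```

>>> drive_tool:
  series:
    - [-0.3, 0.3, 1, -0.15, -0.1, -0.2, 5.4]
    - [0, 0, 1.2, 0, 0, 0, 5.4]
    - [0, 0, 1.2, 0, 0, 0, 5.4]
    - [0, 0, 1, 0, 0, 0, 5.4]
    - [0, 0, 0.3, 0, 0, 0, 5.4]
    - [0, 0, 0, 0, 0, 0, 5.4]
    - [0, 0, 0, 0, 0, 0, 5.4]
    - [0, 0, 0, 0, 0, 0, 5.4]

```text
clock: 22.25
position: [426.7, -3.0, 77.4]
eef_rot: [-0.002, 0.793, -0.609, 0.001]
contact_force: [0.2, 0.2, 0.1]
gripper_width: 54.0
```

```bash
python3 -c "
from h import *
go(426.5,-3,75,-75)"
```

```text
t 22.25 pos [426.7  -3.   77.4] F [0.2 0.2 0.1] w 54.0 j6 1.24
toolx ang -75.0 delta cm [-0.    0.02  0.24]
turn units [-0.04  0.01  0.  ]
```

>>> drive_tool:
  series:
    - [0, 0, 0.2, 0, 0, 0, 4.4]
    - [0, 0, 0, 0, 0, 0, 3.6]
    - [0, 0, 0, 0, 0, 0, 3.1]
    - [0, 0, 0, 0, 0, 0, 2.5]
    - [0, 0, 0, 0, 0, 0, 2.3]
    - [0, 0, 0, 0, 0, 0, 2]
    - [0, 0, 0, 0, 0, 0, 2]
    - [0, 0, 0, 0, 0, 0, 2]
  newtons: 70

```text
clock: 23.05
position: [427.7, -3.0, 76.6]
eef_rot: [-0.002, 0.793, -0.609, 0.002]
contact_force: [-0.5, 0.3, 0.3]
gripper_width: 27.1
```

```bash
python3 -c "
from h import *
go(426.5,-3,87,-75)"
```

```text
t 23.05 pos [427.7  -3.   76.6] F [-0.5  0.3  0.3] w 27.1 j6 1.24
toolx ang -75.0 delta cm [-0.03  0.11 -1.04]
turn units [-0.06  0.    0.  ]
```

>>> drive_tool:
  series:
    - [0, 0, -0.3, 0, 0, 0, 2]
    - [0, 0, -0.3, 0, 0, 0, 2]
    - [0, 0, -0.3, 0, 0, 0, 2]
    - [0, 0, -0.2, 0, 0, 0, 2]
    - [0, 0, -0.1, 0, 0, 0, 2]
    - [0, 0, 0, 0, 0, 0, 2]
    - [0, 0, 0, 0, 0, 0, 2]
    - [0, 0, 0, 0, 0, 0, 2]

```text
clock: 23.85
position: [427.5, -2.8, 86.1]
eef_rot: [-0.003, 0.793, -0.609, 0.002]
contact_force: [4.4, 1.1, -11.1]
gripper_width: 27.1
```

```bash
python3 -c "
from h import *
go(426.5,-3,88.8,-75)"
```

```text
t 23.85 pos [427.5  -2.8  86.1] F [  4.4   1.1 -11.1] w 27.1 j6 1.24
toolx ang -75.0 delta cm [-0.01  0.1  -0.27]
turn units [-0.08  0.   -0.  ]
```

>>> drive_tool:
  series:
    - [0, 0, -0.2, 0, 0, 0, 2]
    - [0, 0, -0.2, 0, 0, 0, 2]
    - [0, 0, -0.1, 0, 0, 0, 2]
    - [0, 0, 0, 0, 0, 0, 2]
    - [0, 0, 0, 0, 0, 0, 2]
    - [0, 0, 0, 0, 0, 0, 2]
    - [0, 0, 0, 0, 0, 0, 2]
    - [0, 0, 0, 0, 0, 0, 2]

```text
clock: 24.65
position: [427.4, -2.7, 88.8]
eef_rot: [-0.004, 0.793, -0.609, 0.003]
contact_force: [6.0, 0.4, -12.5]
gripper_width: 27.3
```

```bash
python3 -c "
from h import *
go(426.5,-3,88.8,-75)"
```

```text
t 24.65 pos [427.4  -2.7  88.8] F [  6.    0.4 -12.5] w 27.3 j6 1.24
toolx ang -75.1 delta cm [ 0.01  0.1  -0.  ]
turn units [-0.1   0.   -0.02]
```

```bash
cat >> h.py <<'E'
PV=np.array([562.1,31.0])
def arc(n,step):
    s=state(); q=s['eef_rot']; M=Ro.from_quat([q[1],q[2],q[3],q[0]]).as_matrix()
    v=s['position'][:2]-PV; a=np.degrees(np.arctan2(v[1],v[0]))%360
    print('t',round(s['clock'],2),'pos',s['position'].round(1),'F',s['contact_force'].round(1),'w',round(s['gripper_width'],1))
    print('bend',(a-105-14.017).round(2),'radius',np.linalg.norm(v).round(1))
    for i in range(n):
        a0,a1=np.radians(a+i*step),np.radians(a+(i+1)*step); w=140*np.array([np.cos(a1)-np.cos(a0),np.sin(a1)-np.sin(a0),0]); print((M.T@w/10).round(2))
E
python3 -c "
from h import *
arc(8,2.5)"
```

```text
t 24.65 pos [427.4  -2.7  88.8] F [  6.    0.4 -12.5] w 27.3
bend 75.03 radius 138.8
[ 0.61 -0.   -0.  ]
[ 0.61 -0.03  0.  ]
[ 0.61 -0.06  0.  ]
[ 0.61 -0.08  0.  ]
[ 0.6  -0.11  0.  ]
[ 0.6  -0.14  0.  ]
[ 0.59 -0.16  0.  ]
[ 0.58 -0.19  0.  ]
```

>>> drive_tool:
  series:
    - [0.3, 0, 0, 0, 0, 0, 2]
    - [0.6, 0, 0, 0, 0, 0, 2]
    - [0.6, -0.05, 0, 0, 0, 0, 2]
    - [0.6, -0.1, 0, 0, 0, 0, 2]
    - [0.6, -0.1, 0, 0, 0, 0, 2]
    - [0.6, -0.15, 0, 0, 0, 0, 2]
    - [0.6, -0.15, 0, 0, 0, 0, 2]
    - [0, 0, 0, 0, 0, 0, 2]

```text
clock: 25.45
position: [435.6, -34.0, 85.6]
eef_rot: [-0.003, 0.794, -0.608, -0.008]
contact_force: [3.8, -7.3, -9.3]
gripper_width: 27.1
```

```bash
python3 -c "
from h import *
arc(8,2.5)"
```

```text
t 25.45 pos [435.6 -34.   85.6] F [ 3.8 -7.3 -9.3] w 27.1
bend 88.16 radius 142.3
[ 0.59 -0.14 -0.01]
[ 0.59 -0.17 -0.01]
[ 0.58 -0.19 -0.01]
[ 0.57 -0.22 -0.01]
[ 0.56 -0.24 -0.01]
[ 0.55 -0.27 -0.01]
[ 0.54 -0.29 -0.01]
[ 0.52 -0.31 -0.01]
```

>>> drive_tool:
  series:
    - [0, -0.1, -0.2, 0, 0, 0, 2]
    - [0, -0.1, -0.2, 0, 0, 0, 2]
    - [0, 0, -0.1, 0, 0, 0, 2]
    - [0, 0, 0, 0, 0, 0, 2]
    - [0, 0, 0, 0, 0, 0, 2]
    - [0, 0, 0, 0, 0, 0, 2]
    - [0, 0, 0, 0, 0, 0, 2]
    - [0, 0, 0, 0, 0, 0, 2]

```text
clock: 26.25
position: [436.0, -34.9, 89.0]
eef_rot: [-0.002, 0.793, -0.609, -0.009]
contact_force: [3.5, -1.2, -13.2]
gripper_width: 27.1
```

```bash
python3 -c "
from h import *
arc(8,2.5); go(426.5,-3,88.8,-75); snap('wrist','w10')"
```

```text
t 26.25 pos [436.  -34.9  89. ] F [  3.5  -1.2 -13.2] w 27.1
bend 88.59 radius 142.3
[ 0.59 -0.15 -0.01]
[ 0.59 -0.17 -0.01]
[ 0.58 -0.2  -0.01]
[ 0.57 -0.22 -0.01]
[ 0.56 -0.25 -0.01]
[ 0.55 -0.27 -0.01]
[ 0.53 -0.3  -0.01]
[ 0.52 -0.32 -0.01]
t 26.25 pos [436.  -34.9  89. ] F [  3.5  -1.2 -13.2] w 27.1 j6 1.15
toolx ang -75.0 delta cm [-3.33  0.09  0.08]
turn units [ 0.1   0.19 -0.01]
```

View pics/w10.png

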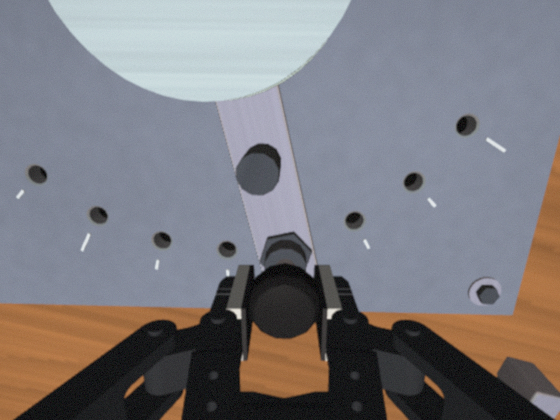

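>>> drive_tool:
  series:
    - [0.5, -0.15, -0.05, 0, 0, 0, 2]
    - [0.6, -0.2, -0.05, 0, 0, 0, 2]
    - [0.6, -0.2, -0.05, 0, 0, 0, 2]
    - [0.6, -0.25, -0.05, 0, 0, 0, 2]
    - [0.5, -0.3, -0.05, 0, 0, 0, 2]
    - [0.3, -0.2, -0.05, 0, 0, 0, 2]
    - [0, 0, 0, 0, 0, 0, 2]
    - [0, 0, 0, 0, 0, 0, 2]

```text
clock: 27.1
position: [449.2, -59.1, 87.0]
eef_rot: [0.002, 0.796, -0.605, -0.02]
contact_force: [-1.3, 1.4, -12.2]
gripper_width: 27.0
```

```bash
python3 -c "
from h import *
arc(8,2.5); go(426.5,-3,88.8,-75)"
```

```text
t 27.1 pos [449.2 -59.1  87. ] F [ -1.3   1.4 -12.2] w 27.0
bend 99.59 radius 144.4
[ 0.56 -0.25 -0.02]
[ 0.54 -0.28 -0.02]
[ 0.53 -0.3  -0.02]
[ 0.52 -0.32 -0.02]
[ 0.5  -0.34 -0.02]
[ 0.49 -0.37 -0.02]
[ 0.47 -0.39 -0.02]
[ 0.45 -0.41 -0.02]
t 27.1 pos [449.2 -59.1  87. ] F [ -1.3   1.4 -12.2] w 27.0 j6 1.09
toolx ang -74.5 delta cm [-6.02  0.69  0.02]
turn units [0.3  0.33 0.11]
```

>>> drive_tool:
  series:
    - [0.2, -0.3, -0.1, 0.15, 0.15, 0.1, 2]
    - [0.5, -0.4, -0.1, 0.1, 0.1, 0, 2]
    - [0.5, -0.4, -0.05, 0, 0, 0, 2]
    - [0.5, -0.35, -0.05, 0, 0, 0, 2]
    - [0.5, -0.35, -0.05, 0, 0, 0, 2]
    - [0.3, -0.3, -0.05, 0, 0, 0, 2]
    - [0, 0, 0, 0, 0, 0, 2]
    - [0, 0, 0, 0, 0, 0, 2]

```text
clock: 27.9
position: [460.9, -74.3, 86.6]
eef_rot: [0.007, 0.794, -0.607, -0.019]
contact_force: [-1.7, 0.0, -12.5]
gripper_width: 26.9
```

```bash
python3 -c "
from h import *
arc(5,2); go(426.5,-3,88.8,-75); snap('wrist','w11')"
```

```text
t 27.9 pos [460.9 -74.3  86.6] F [ -1.7   0.  -12.5] w 26.9
bend 107.1 radius 146.0
[ 0.41 -0.26 -0.02]
[ 0.41 -0.27 -0.02]
[ 0.4  -0.29 -0.02]
[ 0.39 -0.3  -0.02]
[ 0.37 -0.31 -0.02]
t 27.9 pos [460.9 -74.3  86.6] F [ -1.7   0.  -12.5] w 26.9 j6 1.09
toolx ang -74.8 delta cm [-7.78  1.45 -0.01]
turn units [0.4  0.24 0.04]
```

View pics/w11.png

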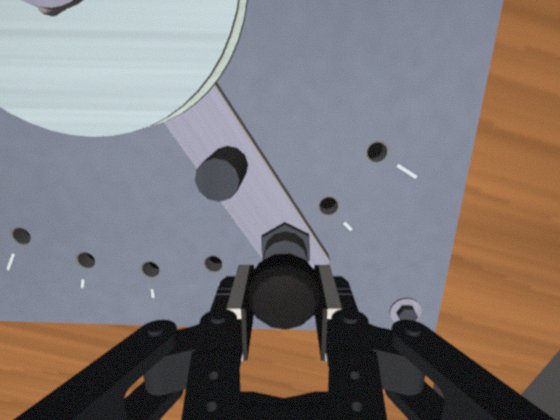

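Run:
```python
from h import *
for t,(u,v) in (('w10',(285,306)),('w11',(285,297))):
    p,im,d=load(t); b=im[:,:,::-1]
    k=onplane(p,u,v,94); v2=k[:2]-PV; print(t,k.round(1),np.linalg.norm(v2),np.degrees(np.arctan2(v2[1],v2[0]))%360-119.02)
cv2.imwrite('pics/c9.png',np.hstack([cv2.resize(load(t)[1][240:345,235:335,::-1],None,fx=3.9,fy=3.9) for t in ('w10','w11')]))
```

```text
w10 [440.9 -33.4  94. ] 137.23563555455274 88.98092503524087
w11 [471.4 -71.2  94. ] 136.64626987513572 109.4095734093227
```

View pics/c9.png

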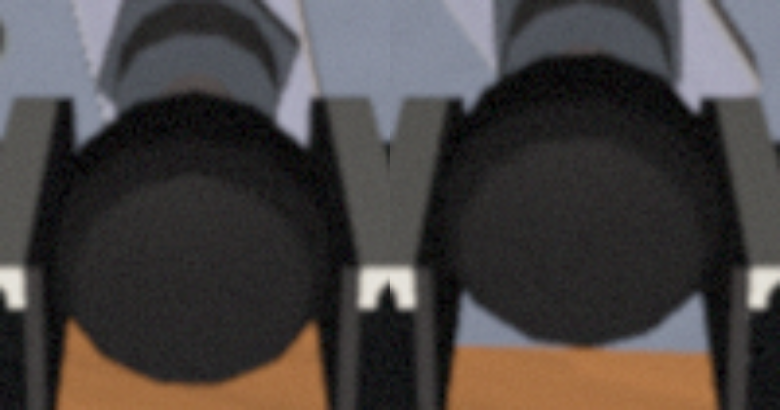

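>>> drive_tool:
  series:
    - [0.4, -0.4, 0, 0.1, 0.1, 0, 2]
    - [0.4, -0.4, 0, 0, 0, 0, 2]
    - [0, 0, 0.1, 0, 0, 0, 2]
    - [0, 0, 0.1, 0, 0, 0, 3.2]
    - [0, 0, 0, 0, 0, 0, 4]
    - [0, 0, 0, 0, 0, 0, 5]
    - [0, 0, 0, 0.1, 0.1, 0, 5]
    - [0, 0, 0, 0, 0, 0, 5]

```text
clock: 28.75
position: [475.2, -79.0, 92.6]
eef_rot: [0.003, 0.796, -0.606, -0.003]
contact_force: [0.9, 0.6, -0.2]
gripper_width: 50.0
```

```bash
python3 -c "
from h import *
arc(1,2); go(426.5,-3,86,-75); snap('wrist','w12')"
```

```text
t 28.75 pos [475.2 -79.   92.6] F [ 0.9  0.6 -0.2] w 50.0
bend 112.66 radius 140.2
[ 0.39 -0.3  -0.  ]
t 28.75 pos [475.2 -79.   92.6] F [ 0.9  0.6 -0.2] w 50.0 j6 1.09
toolx ang -74.6 delta cm [-8.62  2.66  0.7 ]
turn units [0.1  0.02 0.08]
```

View pics/w12.png

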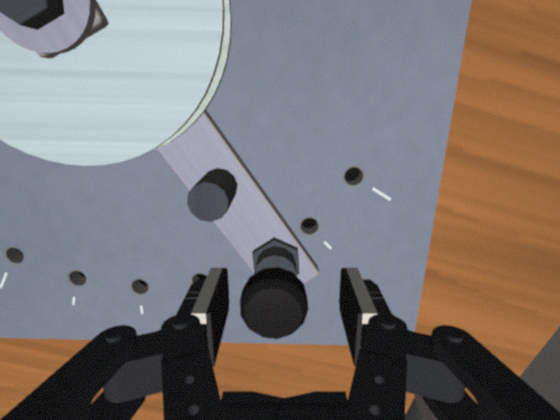

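Run:
```python
from h import *
p,im,d=load('w12'); b=im[:,:,::-1]
print([onplane(p,u,v,30).round(1) for u,v in ((310,226),(353,176))])
cv2.imwrite('pics/c10.png',cv2.resize(b[190:350,190:350],None,fx=3.75,fy=3.75,interpolation=cv2.INTER_CUBIC))
```

```text
[array([490.3, -89. ,  30. ]), array([ 523.4, -102.8,   30. ])]
```

View pics/c10.png

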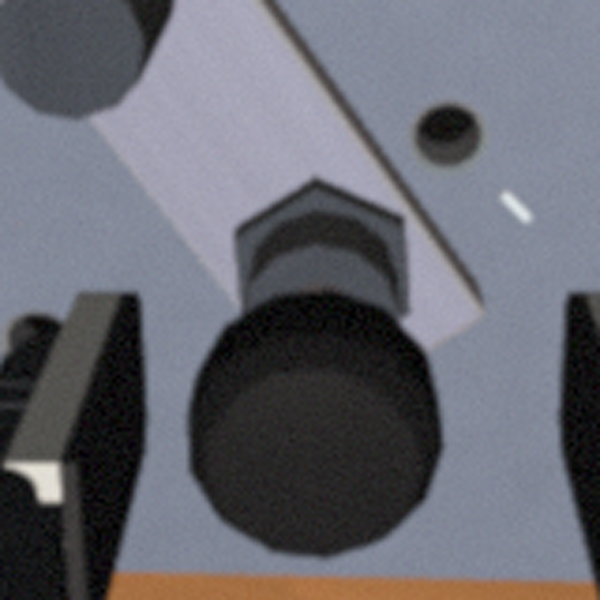

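Run:
```python
from h import *
p,im,d=load('w12')
for z in (82.5,88,92.5):
    k=onplane(p,274-.4,312.5-.4,z); v=k[:2]-PV; print(z,k.round(1),np.linalg.norm(v).round(1),(np.degrees(np.arctan2(v[1],v[0]))%360-119.02).round(1))
print('depth z',world(p,d,274,312).round(1),world(p,d,270,318).round(1), world(p,d,274,268).round(1))
# arm bar edge right: crop (262,0)->(483,305), z=41.5
for c in ((262,0),(400,190),(483,305)): 
    q=onplane(p,190+c[0]/3.75-.4,190+c[1]/3.75-.4,41.5); print(q.round(1), end=' ')
a=onplane(p,190+262/3.75,190,41.5);b=onplane(p,190+483/3.75,190+305/3.75,41.5); w=b-a; print('arm dir bend',np.degrees(np.arctan2(w[1],w[0]))%360-119.02)
```

```text
82.5 [466.1 -76.1  82.5] 143.8 109.1
88 [469.8 -75.3  88. ] 140.7 110.0
92.5 [472.9 -74.6  92.5] 138.3 110.8
depth z [472. -75.  91.] [469.1 -74.1  91.5] [484.5 -71.3  78.1]
[506.2 -56.9  41.5] [484.6 -82.3  41.5] [470.4 -99.   41.5] arm dir bend 110.5816657677163
```

>>> drive_tool:
  series:
    - [-0.4, 0.3, 0.2, 0.1, 0, 0, 5]
    - [0, 0, 0.3, 0, 0, 0, 5]
    - [0, 0, 0.2, 0, 0, 0, 5]
    - [0, 0, 0, 0, 0, 0, 5]
    - [0, 0, 0, 0, 0, 0, 5]
    - [0, 0, 0, 0, 0, 0, 5]
    - [0, 0, 0, 0, 0, 0, 5]
    - [0, 0, 0, 0, 0, 0, 5]

```text
clock: 29.6
position: [470.4, -75.6, 84.5]
eef_rot: [-0.0, 0.795, -0.606, -0.001]
contact_force: [0.0, 0.4, 0.6]
gripper_width: 49.9
```

```bash
python3 -c "
from h import *
go(471.5,-75.5,85.5,-75)"
```

```text
t 29.6 pos [470.4 -75.6  84.5] F [0.  0.4 0.6] w 49.9 j6 1.09
toolx ang -74.6 delta cm [ 0.02 -0.11 -0.1 ]
turn units [0.   0.02 0.08]
```

>>> drive_tool:
  series:
    - [0, -0.1, 0, 0, 0, 0, 4]
    - [0, 0, 0, 0, 0, 0, 3.2]
    - [0, 0, 0, 0, 0, 0, 2.5]
    - [0, 0, 0, 0, 0, 0, 2]
    - [0, 0, 0, 0, 0, 0, 2]
    - [0, 0, 0, 0, 0, 0, 2]
    - [0, 0, -0.2, 0, 0, 0, 2]
    - [0, 0, -0.1, 0, 0, 0, 2]
  newtons: 90

```text
clock: 30.4
position: [470.8, -74.9, 85.7]
eef_rot: [-0.001, 0.795, -0.606, -0.002]
contact_force: [4.7, -1.3, -11.7]
gripper_width: 26.6
```

```bash
python3 -c "
from h import *
arc(6,2)"
```

```text
t 30.4 pos [470.8 -74.9  85.7] F [  4.7  -1.3 -11.7] w 26.6
bend 110.19 radius 139.8
[ 0.4  -0.28 -0.  ]
[ 0.39 -0.29 -0.  ]
[ 0.38 -0.31 -0.  ]
[ 0.37 -0.32 -0.  ]
[ 0.36 -0.33 -0.  ]
[ 0.35 -0.34 -0.  ]
```

>>> drive_tool:
  series:
    - [0.3, -0.3, -0.05, 0, 0, 0, 2]
    - [0.4, -0.35, -0.05, 0, 0, 0, 2]
    - [0.4, -0.35, -0.05, 0, 0, 0, 2]
    - [0.3, -0.3, -0.05, 0, 0, 0, 2]
    - [0, 0, 0, 0, 0, 0, 2]
    - [0, 0, 0, 0, 0, 0, 2]
    - [0, 0, 0, 0, 0, 0, 2]
    - [0, 0, 0, 0, 0, 0, 2]

```text
clock: 31.2
position: [473.7, -77.4, 85.2]
eef_rot: [0.005, 0.798, -0.602, -0.019]
contact_force: [-1.7, 2.2, -3.0]
gripper_width: 26.6
```

```bash
python3 -c "
from h import *
arc(4,2);go(490,-89.5,86,-75)"
```

```text
t 31.2 pos [473.7 -77.4  85.2] F [-1.7  2.2 -3. ] w 26.6
bend 111.79 radius 139.9
[ 0.4  -0.29 -0.02]
[ 0.39 -0.3  -0.02]
[ 0.37 -0.31 -0.02]
[ 0.36 -0.33 -0.02]
t 31.2 pos [473.7 -77.4  85.2] F [-1.7  2.2 -3. ] w 26.6 j6 1.07
toolx ang -74.1 delta cm [ 1.61 -1.23 -0.16]
turn units [0.35 0.28 0.18]
```

>>> drive_tool:
  series:
    - [0, 0, -0.25, 0.3, 0.2, 0.1, 2]
    - [0, 0, -0.25, 0.1, 0.1, 0, 2]
    - [0.4, -0.3, -0.15, 0, 0, 0, 2]
    - [0.5, -0.4, -0.1, 0, 0, 0, 2]
    - [0.5, -0.4, -0.1, 0, 0, 0, 2]
    - [0.5, -0.4, -0.1, 0, 0, 0, 2]
    - [0.2, -0.2, -0.05, 0, 0, 0, 2]
    - [0, 0, -0.05, 0, 0, 0, 2]

```text
clock: 32.0
position: [474.7, -78.3, 85.3]
eef_rot: [-0.0, 0.796, -0.605, -0.02]
contact_force: [0.6, 3.5, -7.7]
gripper_width: 26.5
```

```bash
python3 -c "
from h import *
arc(4,2);go(490,-89.5,86,-75);snap('wrist','w13')"
```

```text
t 32.0 pos [474.7 -78.3  85.3] F [ 0.6  3.5 -7.7] w 26.5
bend 112.33 radius 140.0
[ 0.39 -0.29 -0.02]
[ 0.38 -0.31 -0.02]
[ 0.37 -0.32 -0.02]
[ 0.36 -0.33 -0.02]
t 32.0 pos [474.7 -78.3  85.3] F [ 0.6  3.5 -7.7] w 26.5 j6 1.06
toolx ang -74.5 delta cm [ 1.48 -1.18 -0.15]
turn units [0.27 0.37 0.1 ]
```

View pics/w13.png

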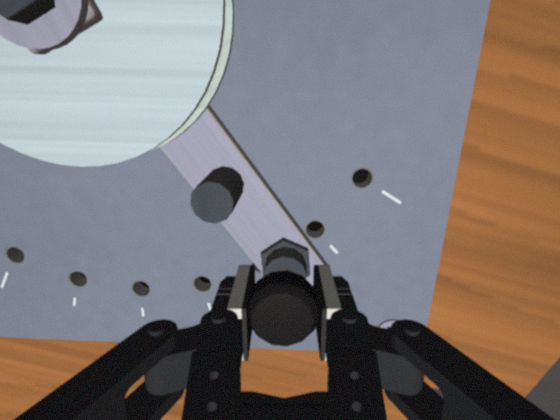

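>>> drive_tool:
  series:
    - [0, 0, -0.4, 0.3, 0.3, 0, 2]
    - [0, 0, -0.3, 0, 0, 0, 2]
    - [0, 0, 0, 0, 0, 0, 2]
    - [0, 0, 0, 0, 0, 0, 2]
    - [0, 0, 0, 0, 0, 0, 2]
    - [0, 0, 0, 0, 0, 0, 2]
    - [0, 0, 0, 0, 0, 0, 2]
    - [0, 0, 0, 0, 0, 0, 2]

```text
clock: 32.85
position: [471.1, -75.2, 86.9]
eef_rot: [-0.005, 0.794, -0.608, -0.003]
contact_force: [4.1, 2.8, -11.4]
gripper_width: 26.1
```

```bash
python3 -c "
from h import *
arc(1,2);go(490,-89.5,86,-75)"
```

```text
t 32.85 pos [471.1 -75.2  86.9] F [  4.1   2.8 -11.4] w 26.1
bend 110.39 radius 139.9
[ 0.4  -0.28 -0.  ]
t 32.85 pos [471.1 -75.2  86.9] F [  4.1   2.8 -11.4] w 26.1 j6 1.08
toolx ang -74.9 delta cm [ 1.87 -1.46  0.08]
turn units [-0.04  0.13  0.01]
```

>>> drive_tool:
  series:
    - [0.5, -0.4, -0.2, 0, 0, 0, 2]
    - [0.6, -0.5, -0.2, 0, 0, 0, 2]
    - [0, 0, 0, 0, 0, 0, 2]
    - [0, 0, 0, 0, 0, 0, 2]
    - [0, 0, 0, 0, 0, 0, 2]
    - [0, 0, 0, 0, 0, 0, 2]
    - [0, 0, 0, 0, 0, 0, 2]
    - [0, 0, 0, 0, 0, 0, 2]

```text
clock: 33.65
position: [473.1, -77.0, 85.8]
eef_rot: [-0.002, 0.797, -0.604, -0.016]
contact_force: [2.4, 4.3, -11.9]
gripper_width: 26.4
```

```bash
python3 -c "
from h import *
arc(1,2);go(490,-89.5,86,-75)"
```

```text
t 33.65 pos [473.1 -77.   85.8] F [  2.4   4.3 -11.9] w 26.4
bend 111.49 radius 140.0
[ 0.4  -0.29 -0.02]
t 33.65 pos [473.1 -77.   85.8] F [  2.4   4.3 -11.9] w 26.4 j6 1.06
toolx ang -74.3 delta cm [ 1.66 -1.29 -0.08]
turn units [0.18 0.31 0.15]
```

```bash
python3 -c "
from h import *
s=state(); print(s['torque'],s['tau'],s['contact_force'],s['joint_vel'])
p,im,d=snap('side','s2'); b=im[:,:,::-1]
u,v=proj(p,[473,-77,80]); u,v=int(u),int(v); print(u,v)
cv2.imwrite('pics/c11.png',cv2.resize(b[v-60:v+40,u-60:u+60],None,fx=6,fy=6,interpolation=cv2.INTER_CUBIC))
p,im,d=load('w13'); b=im[:,:,::-1]
cv2.imwrite('pics/c12.png',cv2.resize(b[150:350,180:380],None,fx=3,fy=3,interpolation=cv2.INTER_CUBIC))"
```

```text
[-0.26759535 -0.69601561  0.16530876] [ -2.43415006 -39.65011954 -34.05825019  -0.41061167   1.08199775
   0.17799266] [  2.35270894   4.32872606 -11.88887226] [ 0.00029341 -0.00086559 -0.00112691 -0.00241516  0.00082444  0.00103471]
314 200
```

View pics/c11.png

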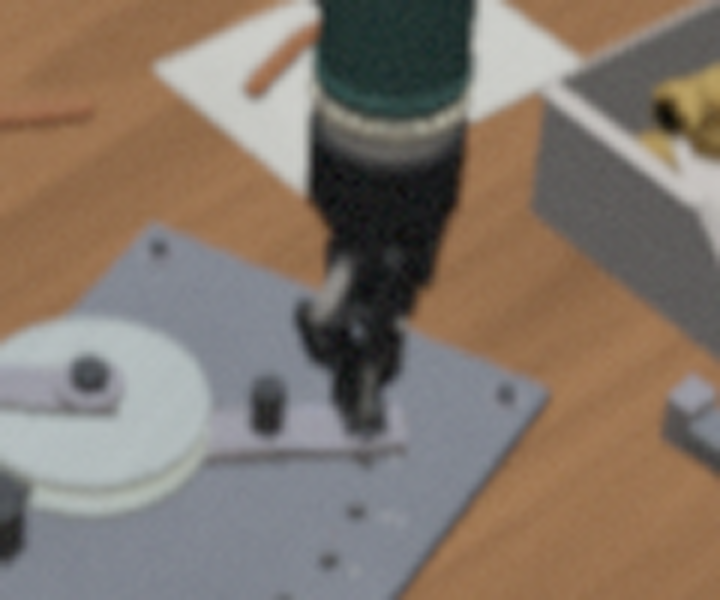

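View pics/c12.png

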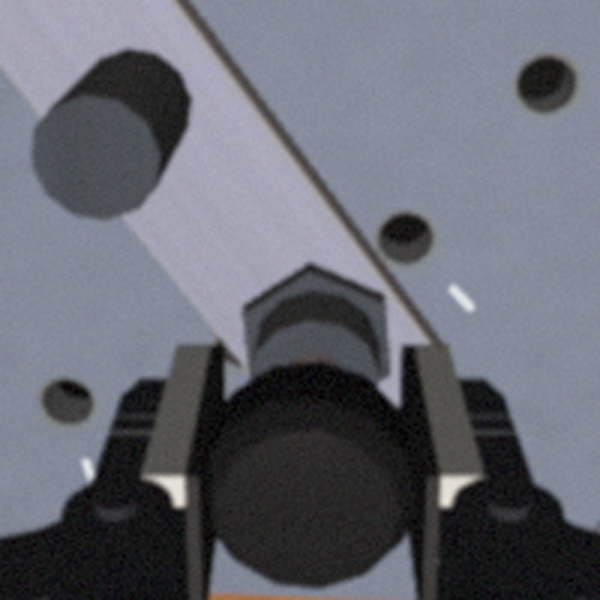

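The knob evidently does not turn freely in the grip, so I'll turn the tool along with the arm.

>>> drive_tool:
  series:
    - [0.2, -0.15, -0.2, 0.15, 0.2, -0.3, 2]
    - [0.4, -0.3, -0.1, 0, 0.1, -0.5, 2]
    - [0.4, -0.3, -0.1, 0, 0, -0.5, 2]
    - [0.4, -0.3, -0.1, 0, 0, -0.5, 2]
    - [0.2, -0.15, -0.1, 0, 0, -0.2, 2]
    - [0, 0, 0, 0, 0, 0, 2]
    - [0, 0, 0, 0, 0, 0, 2]
    - [0, 0, 0, 0, 0, 0, 2]
  newtons: 70

```text
clock: 34.5
position: [489.9, -88.8, 89.1]
eef_rot: [-0.002, 0.844, -0.536, -0.002]
contact_force: [4.0, 3.5, -13.3]
gripper_width: 26.6
```

```bash
python3 -c "
from h import *
arc(3,2);go(490,-89.5,86,-65); print(state()['torque'])"
```

```text
t 34.5 pos [489.9 -88.8  89.1] F [  4.    3.5 -13.3] w 26.6
bend 119.93 radius 139.9
[ 0.4  -0.28 -0.  ]
[ 0.39 -0.29 -0.  ]
[ 0.38 -0.31 -0.  ]
t 34.5 pos [489.9 -88.8  89.1] F [  4.    3.5 -13.3] w 26.6 j6 0.9
toolx ang -64.9 delta cm [0.06 0.02 0.31]
turn units [-0.01  0.07  0.03]
[ 0.28073055 -0.63838647 -0.26835648]
```

Right at the 120° hole. Lower the plunger.

>>> drive_tool:
  series:
    - [0, 0, 0.2, 0, 0, 0, 2]
    - [0, 0, 0.3, 0, 0, 0, 2]
    - [0, 0, 0.3, 0, 0, 0, 2]
    - [0, 0, 0.3, 0, 0, 0, 2]
    - [0, 0, 0.2, 0, 0, 0, 2]
    - [0, 0, 0, 0, 0, 0, 2]
    - [0, 0, 0, 0, 0, 0, 2]
    - [0, 0, 0, 0, 0, 0, 2]

```text
clock: 35.3
position: [490.3, -89.0, 76.6]
eef_rot: [-0.002, 0.844, -0.536, -0.002]
contact_force: [1.4, 3.3, -8.8]
gripper_width: 26.6
```

```bash
python3 -c "
from h import *
arc(0,2);go(490,-89.5,74.5,-65)"
```

```text
t 35.3 pos [490.3 -89.   76.6] F [ 1.4  3.3 -8.8] w 26.6
bend 120.08 radius 139.9
t 35.3 pos [490.3 -89.   76.6] F [ 1.4  3.3 -8.8] w 26.6 j6 0.9
toolx ang -64.9 delta cm [0.03 0.04 0.21]
turn units [-0.01  0.07  0.03]
```

>>> drive_tool:
  series:
    - [0, 0, 0.1, 0, 0, 0, 2]
    - [0, 0, 0.1, 0, 0, 0, 2]
    - [0, 0, 0, 0, 0, 0, 2]
    - [0, 0, 0, 0, 0, 0, 3.2]
    - [0, 0, 0, 0, 0, 0, 4.2]
    - [0, 0, 0, 0, 0, 0, 5]
    - [0, 0, 0, 0, 0, 0, 5]
    - [0, 0, 0, 0, 0, 0, 5]

```text
clock: 36.1
position: [494.4, -91.8, 79.9]
eef_rot: [-0.002, 0.845, -0.535, 0.003]
contact_force: [-0.5, 0.6, 0.5]
gripper_width: 50.2
```

```bash
python3 -c "
from h import *
arc(0,2);go(490,-89.5,200,-65)"
```

```text
t 36.1 pos [494.4 -91.8  79.9] F [-0.5  0.6  0.5] w 50.2
bend 122.1 radius 140.2
t 36.1 pos [494.4 -91.8  79.9] F [-0.5  0.6  0.5] w 50.2 j6 0.89
toolx ang -64.7 delta cm [ -0.36   0.23 -12.02]
turn units [-0.06 -0.03  0.05]
```

Rise straight up, then back off to see.

>>> drive_tool:
  series:
    - [0, 0, -1, 0, 0, 0, 5]
    - [0, 0, -2, 0, 0, 0, 5]
    - [0, 0, -3, 0, 0, 0, 5]
    - [0, 0, -4, 0, 0, 0, 5]
    - [0, 0, -4, 0, 0, 0, 5]
    - [0, 0, -2, 0, 0, 0, 5]
    - [0, 0, 0, 0, 0, 0, 5]
    - [0, 0, 0, 0, 0, 0, 5]

```text
clock: 36.9
position: [492.6, -91.9, 249.7]
eef_rot: [-0.002, 0.845, -0.535, 0.003]
contact_force: [0.7, -0.6, -0.0]
gripper_width: 50.1
```

Run:
```python
from h import *
p,im,d=snap('wrist','w14'); s=state(); print(s['position'],s['clock'])
for z in (82.5,92.5): print(proj(p,[490,-89.5,z]))
b=im[:,:,::-1]; u,v=map(int,proj(p,[490,-89.5,82.5])); print(u-50,v-50); cv2.imwrite('pics/c13.png',cv2.resize(b[v-50:v+50,u-50:u+50],None,fx=5.9,fy=5.9,interpolation=cv2.INTER_CUBIC))
```

```text
[492.57249061 -91.95018496 249.47965677] 36.95
(np.float64(280.24568955149806), np.float64(199.691296714124))
(np.float64(280.16417537173646), np.float64(202.96477593259402))
230 149
```

View pics/w14.png

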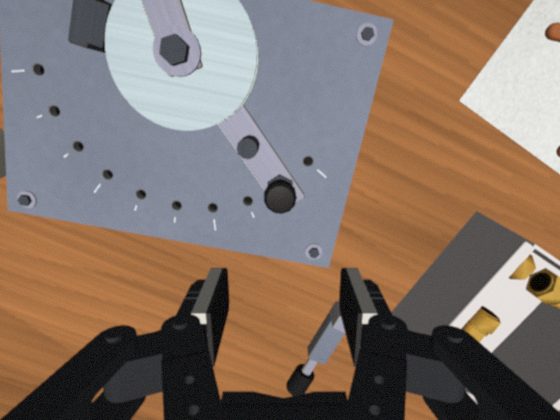

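View pics/c13.png

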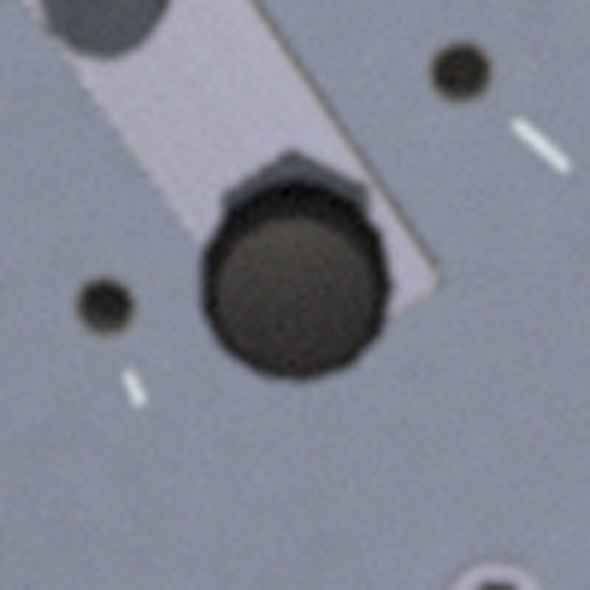

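Run:
```python
from h import *
for t,(u,v) in (('w9',(266,207)),('w14',(280,197)),('w12',(274,313))):
    p,im,d=load(t); q=np.array([world(p,d,u+i,v+j) for i in range(-6,7) for j in range(-6,7)]); print(t,np.median(q,axis=0).round(1))
p,im,d=load('w14'); k=onplane(p,280,197.5,82.5); v=k[:2]-PV; print(k,np.linalg.norm(v),np.degrees(np.arctan2(v[1],v[0]))%360-119.02)
go(492,-300,250)
```

```text
w9 [427.3  -2.6  82. ]
w14 [491.9 -88.4  81.9]
w12 [471.7 -75.   91.2]
[491.66432738 -88.49150377  82.5       ] 138.7061766856357 120.46227617074898
t 36.95 pos [492.6 -92.  249.5] F [-0.6  0.4  0.3] w 49.9 j6 0.89
toolx ang -64.7 delta cm [18.79  8.93 -0.04]
```

Run:
```python
from h import *
p,im,d=snap('top','top2'); q,im2,_=snap('side','s3')
b=im[:,:,::-1]; cv2.imwrite('pics/c14.png',cv2.resize(b[90:320,90:470],(760,460),interpolation=cv2.INTER_CUBIC))
```

```text
(no output)
```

View pics/c14.png

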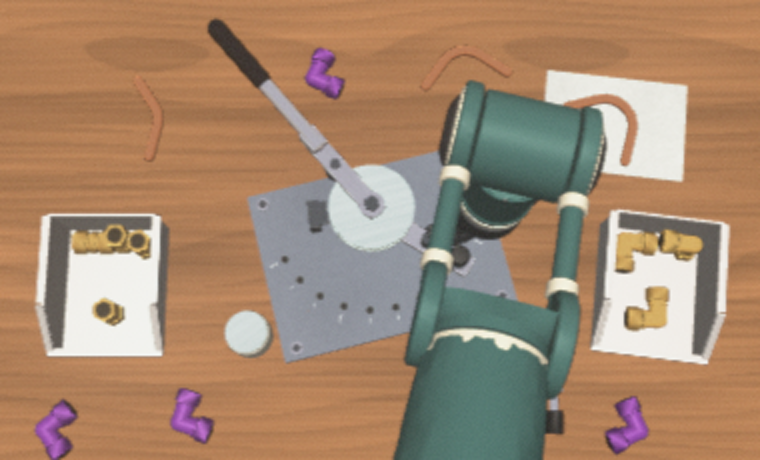

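View pics/s3.png

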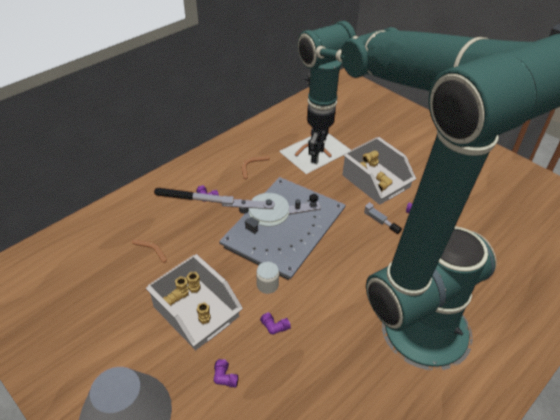

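Everything is in place: the coupling in the left bin (crop 107,311), the elbow in the right bin (648,308), and the samples, tin and cutter unmoved. The gripper is clear, so I'm handing in.

```bash
python3 -c "
from h import *
print(order.close_job())"
```

```text
the job is handed in; nothing more can be done
None
```

The job is done and handed in at about 37 s of the 72 s allowed.

- **Fittings:** I took the coupling off first. It stands in the left bin with the couplings, and the elbow lies flat in the right bin with the elbows.
- **Bend angle:** The sample on the job sheet measured about 124° in the image, with the legs about 60° apart. I read it as the 120° sample; the other two look like the 90° and 45° bends.
- **Stop arm:** I pulled the plunger, swung the arm from 75° to the 120° hole and let the plunger down. The knob top reads 81.9 mm, against 82.0 mm when it was home at the start, so the plunger is fully home. The knob measured 120.5°, within camera error.

**What did not go smoothly:**
- The elbow turned slightly in the grip when lifted, but it settled flat in the bin.
- The knob resisted turning in the grip and slipped partway through the swing. At about 110° I rested the plunger on the plate between holes and gripped it again. The arm then stuck until I turned the tool together with it.
- The top and wrist cameras disagreed by about 2 mm on the bender's position. I worked from the wrist view.

**Final pictures:** The sample bends and paste tin look unmoved. The cutter was partly hidden in the last top view but looked in place from the side. No strong forces showed at the readings after each move; the highest was about 13 N, from the plunger spring.

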